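# Load a plate washer into the arbor press with a forked lifter

### The arm

A 7-joint arm with a two-finger parallel gripper is mounted at the origin on the work surface. World frame = base frame: x ahead of the robot, y to its left, z up, the work surface at z = 0. Lengths are in m, angles in rad, forces in N, time in s.
With the tool pointing down it reaches from about 0.35 to 0.9 m from the base axis. Payload 19.9 kg.
Tool frame: the origin (TCP) lies on the centre line of the jaws, within the pads' length; the fingertips stand 25 mm ahead of it and the grasp point (between the pads) lies 6 mm ahead of it; x points along the fingers, y is the direction in which the jaws open and shut, and the axes are right-handed (so a half turn about x gives the same grasp; the last joint's range is limited). The gripper opens to 85 mm and grips with 20 to 120 N. Pads are 22 mm wide; open, the fingers measure 114 mm over their backs; the gripper's body (76 mm by 85 mm) begins 54 mm behind the grasp point. The pads swing forward as they close: fully open they stand 13 mm farther back than shut.
Start: joints at [1.238, 0.417, -0.01, 1.614, 0.005, 1.111, -0.053], TCP at [0.18, -0.599, 0.256] pointing down, gripper open.
Joint ranges: [-2.81, 2.81], [-0.39, 2.02], [-1.27, 1.25], [0.06, 2.57], [-1.19, 4.33], [0.19, 2], [-2.82, 2.82]. Speed limits (rad/s): [1.89, 1.89, 2.39, 2.39, 3.01, 3.01, 3.01].

### API

Orientations are given as [roll, pitch, yaw] about the fixed x, y, z axes, in that order (R = Rz(yaw) Ry(pitch) Rx(roll)).
In Python, from bench import ctrl gives the robot as it stands.
- The arm moves only by the tool arm_command, never from a script. Its argument "steps" is text: rows parted by semicolons, each of 7 numbers parted by spaces: the shift along the tool's x, y, z in m, then the turn, a rotation vector about the tool's x, y, z in rad, then the opening in per cent of the stroke, from 0 (shut) to 100 (fully open). In form: tx ty tz wx wy wz claw; .... A call has 1 to 12 rows; each row shifts and turns the commanded pose from where the row before left it, along the tool's axes as they then stand; what a row does not reach is not made up. A row lasts 1/12 s, in which the tool goes at most 41.7 mm and 7.16 degrees, less where a joint would pass 70% of its speed; a pose out of reach is approached as far as the arm can. A call is refused whole if a number of a shift passes 0.0417 or a number of a turn 0.125, either way. A call with a gripper value outside its range is refused whole. The fingers move at their own pace and stop on an object; the grip force is fixed at half the most. Time passes only in rows, so rows that do not move let the fingers close. It gives the time, the measured TCP pose, the force and the opening at its end, in the units of the state.
- ctrl.sense(): the state, without advancing time (a new reading comes with each control period).
- ctrl.camera(name): name is "side" or "top" or "wrist"; returns (picture, depth): 420x560x3 uint8, blue, green, red; 420x560 float32, m along the optical axis (not along the pixel's ray), 0 where there is no reading.
- ctrl.camera_info(name): a dict with "K" (3x3 intrinsics, pixels), "extrinsics" (4x4, takes a point from camera to world coordinates); the wrist camera has in their place "T_tool_cam" (4x4, takes a point from camera to tool coordinates, whose origin is the TCP and whose axes are the tool frame's). Camera axes: x right, y up, looking along -z (the intrinsics and any distortion apply to the point x, -y, -z); pixel columns grow to the right and rows downward; lengths in m; the calibration is good to about 2 mm. A picture is of the moment at which its call begins: read the wrist's pose just before it. camera_info takes no time and is no camera call.
- ctrl.close_job(): hands the job in, once; it reports no verdict.
Trained networks look in the newest picture that a camera, given by its name, has taken for a name from the list of things; names that differ only in an ending like _2 or _b are one class to them, and where a whole thing is asked for, a point or a joint stands for the part that bears it (a point fixed in the world has none). Each returns a list of dicts, best first, with "conf" (0 to 1); they miss things now and then, are a little off and sometimes report something else, mostly with a low value. They report only what shows in the picture. A call takes as long as a camera call. They do not tell look-alikes from the thing itself.
- ctrl.boxes_of(camera, query): "box" ([left, top, right, bottom] in pixels, round what is visible of it).
- ctrl.outline_of(camera, query): "pixels" (420x560 bool, what is visible of it) and "box" ([left, top, right, bottom] in pixels, round what is visible of it).
The state is a dict: "t": time; "joint_pos": joint angles; "qvel": joint speeds; "effort": joint torques, N m; "position": TCP position; "orientation": TCP orientation; "force": force on the tool from outside, world axes, zero at the start; "ft_torque": the same for the moment, N m; "grip_width": finger opening in m.
Only numpy, scipy, OpenCV 4.12 (cv2) and the standard library are available. Lean on these libraries where they do the work, as an engineer would, in place of code of your own. Each camera call takes 0.05 s, during which the arm holds its last target.

### The job

Load the arbor press without putting a hand under its ram. Take the forked lifter by its handle, slide its prongs along the sorting tray's floor, pressing only lightly, under the big thick washer (the tray's back wall will stop it), and carry the washer level and unhurried on the prongs to the press. Lower it very gently over the pilot pin until it lies flat on the raised land of the die, whose height you must feel for, and only then draw the lifter out from under it without force, and lay the lifter flat on the free bench; never touch the washer with the fingers, and leave everything else where it is.

Things in the scene. Friction and masses are not known exactly. Their poses are not given: they have to be found in the camera images.
- fork_grip (a point): centre of the bar handle of the forked lifter; x along the handle to the prongs, z up. Handle: wood, 116 mm long (x), 20 wide (y), 22 high, bridged on two posts over the shank with 20 mm of air below it, to be pinched across its width from above. This point is 35 mm above the lifter's flat underside; the prong tips are 150 mm ahead of it (+x), the shank's end 68 mm behind it.
- washer_center (a point): centre (half-way up) of the big thick steel washer lying flat and loose in the tray, 44 mm outer diameter, 14 mm hole, 6 mm thick, about 58 g; z is its axis. Outer edges bevelled 2 mm high by 3 mm wide: a thin tip kept on the floor pushes it to the wall, then slides under it.
- tray_stop (a point): middle of the foot of the inner face of the sorting tray's back wall, on the upper side of the floor. x points into the wall (from the open front to the back), y along the wall, z up.
- die_axis (a point): point on the pilot pin's axis at the top of the press's round table; z up along the pin, the press's column stands 102 mm away along +x, the other sides are open. The lower die stands above it on a height screw set anew for every job: its land lies anywhere from 18 to 40 mm above this point, its height is not measured and must be found by feel. The die stays where it is set.
- ram_face (a point): middle of the ram's square underside (25 mm), 123 mm above die_axis, where the ram stays. The die below it, from the bottom: flange 56 mm diameter, 8 mm thick; land, a round boss of 20 mm diameter standing 8 mm above the flange, on which the washer is to lie; pilot pin, 12 mm diameter up to 10 mm above the land, then coned to 6 mm diameter at its end 22 mm above the land.
- small_washer: bystander: small washer, 24 mm diameter, 5 mm thick, in the tray; origin at the centre of its underside
- nut: bystander: hexagon nut, 24 mm across flats, 12 mm high, in the tray; origin at the centre of its underside
- cup: bystander: paper coffee cup, 80 mm diameter, 95 mm high; origin at the centre of its foot
- bowl: bystander: steel parts bowl, 92 mm diameter, 32 mm high; origin at the centre of its foot
- adapter: bystander: black plug-in power adapter, 56 x 40 x 46 mm; origin at the centre of its underside
- screwdriver: bystander: screwdriver, 200 mm long, lying; origin in the middle
- fork: the whole lifter, flat steel fork, 0.22 kg, lying loose; origin on its underside 35 mm straight below fork_grip, same axes. Two prongs, each 9 mm wide, 13 to 22 mm either side of the middle: slot 26 mm wide, open from 92 to 150 mm ahead of the origin. Prongs 2.5 mm thick, tapered on the upper side over the last 13 mm to a 0.8 mm edge, flat below. Shank 22 mm wide, 3.5 mm thick.
- washer: the big washer as a body; origin at the centre of its underside
- tray: dark sheet-steel sorting tray, fixed; origin on the bench below its centre, x to the back wall. Floor 3 mm thick, 147 mm long from the open front edge (no wall there) to the back wall, 174 mm wide inside; back and side walls 14 mm high over the floor.
- press: green arbor press, fixed; origin on the bench 62 mm below die_axis, same axes. Round table, 104 mm diameter, top at die_axis; base top 20 mm lower. Head, 60 mm wide (y), from -21 to 145 mm (x), begins 187 mm above die_axis; hand lever on the -y side of the head.
Things that resemble listed ones, but are neither listed nor needed, are in the scene too. What is meant by the fork is not blue, and is the larger of those in its own colour. Of the things that look like the tray, the larger one is meant.

How it is judged:
On the way, in this order (a step that is already met when the one before it is completed fails the run):
1. the big washer lies level on the lifter's prongs, clear of the tray (contact force between washer and fork above 0.2 N and contact force between washer and tray below 0.05 N and z of washer_center in the frame of tray_stop above 0.02 m and angle between washer_center's own z axis and vertical below 0.17 rad), for 0.3 s.
2. the washer lies over the pilot pin flat on the die's land, with the lifter's prongs lowered free of it but still under it (horizontal distance between washer_center and die_axis below 0.003 m and z of washer_center in the frame of die_axis between 0.018 and 0.046 m and angle between washer_center's own z axis and vertical below 0.06 rad and contact force between washer and press above 0.2 N and contact force between washer and fork below 0.05 N and x of washer_center in the frame of fork_grip between 0.1 and 0.15 m), for 0.2 s.
At the end, for the whole second after the job is handed in: The big washer lies at rest over the pilot pin, within 3 mm of its axis, flat (within 0.06 rad), borne by the die alone; the lifter lies flat (within 0.06 rad) and still on the bench, its handle's centre below 42 mm, touching neither press, tray nor washer (horizontal distance between washer_center and die_axis below 0.003 m and z of washer_center in the frame of die_axis between 0.018 and 0.046 m and angle between each of washer_center, fork_grip's own z axis and vertical below 0.06 rad and contact force between washer and press above 0.2 N and contact force between washer and fork below 0.05 N and linear speed of each of washer, fork below 0.01 m/s and height (world z) of fork_grip below 0.042 m and contact force between fork and press below 0.05 N and contact force between fork and tray below 0.05 N).
It fails at once if the fingers touch the big washer, or the hand comes under the press's ram (fingertips within 40 mm of the pin's axis and below the ram) (contact force between the fingers and washer above 0.5 N or (horizontal distance between the grasp point and die_axis below 0.04 m and z of the grasp point in the frame of die_axis below 0.123 m)).
It fails at once if the big washer is tipped by more than 20 degrees, dropped or flung (faster than 0.6 m/s), or the lifter is dropped or flung (faster than 1 m/s) (angle between washer_center's own z axis and vertical above 0.35 rad or linear speed of washer above 0.6 m/s or linear speed of fork above 1 m/s).
It fails at once if the lifter bears on the tray with more than 15 N or on the press with more than 7 N, or the washer on the press with more than 10 N (contact force between fork and tray above 15 N or contact force between fork and press above 7 N or contact force between washer and press above 10 N).
It fails at once if the robot knocks against the press or tray with more than 10 N (contact force between any of the fingers, the arm and press above 10 N or contact force between the fingers and tray above 10 N).
It fails at once if a bystander is moved by more than 30 mm (distance of any of small_washer, nut, cup, bowl, adapter, screwdriver from where it was at the start of the episode above 0.03 m).
It also fails if it takes over 72 s, if anything falls off the work surface, if the arm or the gripper's body presses on something with over 40 N, if the wrist force passes 120 N, or if a joint passes its speed limit or range.

## Working session

There is one attempt and no reset: what is moved stays moved. The work goes in short steps, Python scripts to look and compute and a tool call to move; the robot and the scene stay as the last step left them, time stands still between calls to the robot, and variables do not carry over. Pictures are saved under pics/ and viewed, and the job is handed in when it is done.

Besides the shell and the picture viewer there is one more tool, called as a command line: name --argument value ..., lists and objects as JSON in quotes. arm_command: Moves the arm, as the interface text tells. Its arguments: {"type":"object","properties":{"steps":{"type":"string"}},"required":["steps"]}

```bash
ls; mkdir -p pics; python3 - <<'E'
from bench import ctrl
import cv2
s=ctrl.sense(); print(s)
for n in ("side","top","wrist"):
    p,d=ctrl.camera(n); cv2.imwrite(f"pics/{n}0.png",p); print(n,ctrl.camera_info(n))
E
```

```text
pics
{'t': 0.0, 'joint_pos': array([ 1.23751201,  0.41798837, -0.01031948,  1.61418618,  0.0047363 ,
        1.11069944, -0.05299761]), 'qvel': array([ 2.28044583e-03,  9.00255328e-04, -1.33506171e-04, -4.62462500e-04,
        5.17749915e-04, -3.80442886e-06, -2.18085146e-03]), 'effort': array([ 7.51548123e-04, -8.64462519e+01,  6.79093581e-01, -4.34895444e+01,
        1.90890353e-02,  7.50675565e-03,  1.72172651e-05]), 'position': array([ 0.17968734, -0.59827471,  0.25564616]), 'orientation': array([-1.4762508 ,  1.56953802,  1.95716807]), 'force': array([ 0.44672697, -0.02410734, -0.58348306]), 'ft_torque': array([-0.02330458,  0.00157959,  0.00662884]), 'grip_width': 0.08539439499951772}
side {'K': array([[537.18205448,   0.        , 282.13578177],
       [  0.        , 537.18205448, 217.34028208],
       [  0.        ,   0.        ,   1.        ]]), 'extrinsics': array([[-0.86890103,  0.28406648, -0.40536062, -0.18026976],
       [-0.4945856 , -0.46532168,  0.7340714 ,  1.19696803],
       [ 0.01990199,  0.83832092,  0.54481368,  1.00048955],
       [ 0.        ,  0.        ,  0.
[... 273 characters left out ...]
[-0.99963924, -0.02660044,  0.00371624,  0.06807965],
       [-0.00186783,  0.20687612,  0.97836536,  1.35073977],
       [ 0.        ,  0.        ,  0.        ,  1.        ]])}
wrist {'K': array([[342.35321386,   0.        , 284.63194234],
       [  0.        , 342.35321386, 208.27186232],
       [  0.        ,   0.        ,   1.        ]]), 'T_tool_cam': array([[ 1.21598362e-03,  2.66905307e-01, -9.63721992e-01,
        -1.17750054e-01],
       [ 9.99997918e-01, -1.90361079e-03,  7.34545099e-04,
         5.49419673e-04],
       [-1.63849760e-03, -9.63720879e-01, -2.66907066e-01,
        -6.87944940e-02],
       [ 0.00000000e+00,  0.00000000e+00,  0.00000000e+00,
         1.00000000e+00]])}
```

View pics/side0.png

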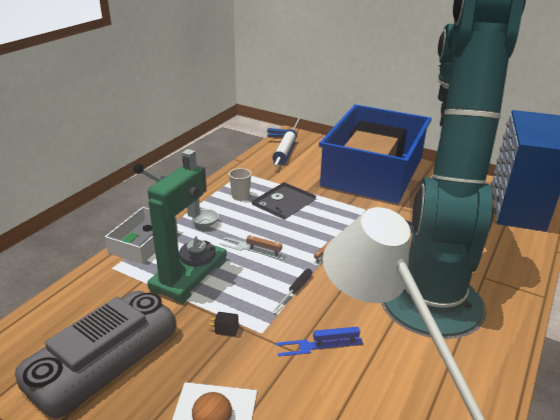

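View pics/top0.png

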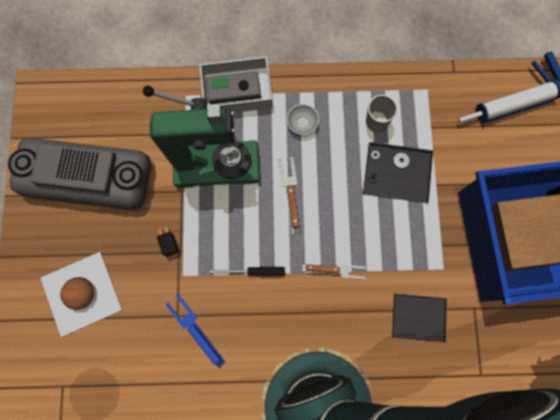

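View pics/wrist0.png

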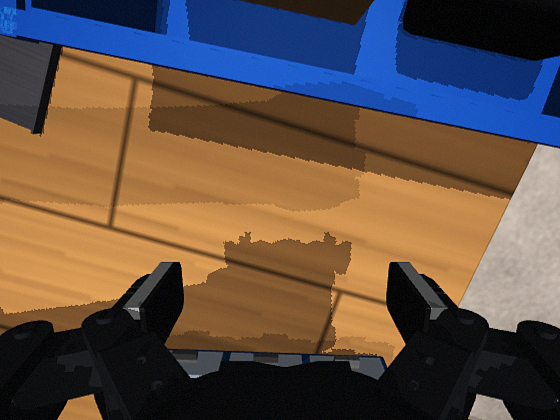

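```bash
cat > h.py <<'E'
from bench import ctrl
import cv2, numpy as np
def cloud(n,d):
    i=ctrl.camera_info(n);K=i["K"];v,u=np.mgrid[:420,:560]
    P=np.stack([(u-K[0,2])/K[0,0]*d,-(v-K[1,2])/K[1,1]*d,-d],-1)
    E=i["extrinsics"] if n!="wrist" else None
    if E is None:
        from scipy.spatial.transform import Rotation as R
        s=ctrl.sense();T=np.eye(4);T[:3,:3]=R.from_euler('xyz',s["orientation"]).as_matrix();T[:3,3]=s["position"];E=T@i["T_tool_cam"]
    return P@E[:3,:3].T+E[:3,3],E
def proj(n,X,E=None):
    i=ctrl.camera_info(n);K=i["K"]
    if E is None:E=i["extrinsics"]
    c=(np.asarray(X)-E[:3,3])@E[:3,:3]
    return np.array([K[0,0]*c[...,0]/-c[...,2]+K[0,2],K[1,1]*c[...,1]/c[...,2]+K[1,2]]).T
E
python3 - <<'E'
from h import *
p,d=ctrl.camera("top");np.savez("top.npz",p=p,d=d)
C,E=cloud("top",d)
for n,(a,b,c,e) in dict(tray=(350,130,450,210),fork=(260,140,330,240),press=(140,80,270,200)).items():
    cv2.imwrite(f"pics/z_{n}.png",cv2.resize(p[b:e,a:c],None,fx=6,fy=6,interpolation=2))
def rep(cam):
  p,d=ctrl.camera(cam); C,E=cloud(cam,d)
  for q in "fork fork_grip washer washer_center tray tray_stop press die_axis ram_face small_washer nut cup bowl adapter screwdriver".split():
    for r in ctrl.outline_of(cam,q)[:3]:
        m=r["pixels"]&(d>0)
        if m.sum()==0: continue
        X=C[m]; print(cam,q,round(float(r["conf"]),2),np.array(r["box"]).round(),m.sum(),X.mean(0).round(3),X.min(0).round(3),X.max(0).round(3))
rep("top");print(ctrl.sense()["t"])
E
```

```text
top fork 0.94 [166. 294. 224. 369.] 709 [0.182 0.3   0.026] [ 0.106  0.238 -0.005] [0.287 0.387 0.052]
top fork 0.87 [278. 158. 301. 236.] 749 [0.551 0.054 0.021] [ 0.447  0.031 -0.005] [0.662 0.087 0.052]
top fork 0.85 [302. 267. 364. 279.] 337 [ 0.343 -0.057  0.02 ] [ 0.321 -0.136 -0.006] [0.357 0.024 0.043]
top fork_grip 0.92 [278. 160. 303. 232.] 606 [0.547 0.054 0.025] [ 0.448  0.031 -0.005] [0.664 0.085 0.052]
top fork_grip 0.88 [165. 297. 226. 369.] 1044 [0.195 0.308 0.019] [ 0.106  0.238 -0.007] [0.289 0.39  0.052]
top fork_grip 0.58 [302. 266. 364. 277.] 480 [ 0.343 -0.055  0.017] [ 0.318 -0.14  -0.006] [0.36  0.027 0.043]
top washer 0.58 [393. 157. 409. 171.] 184 [ 0.645 -0.258  0.009] [ 0.624 -0.282 -0.002] [ 0.667 -0.237  0.016]
top washer_center 0.57 [392. 152. 408. 168.] 166 [ 0.644 -0.258  0.009] [ 0.624 -0.281 -0.002] [ 0.666 -0.238  0.016]
top washer_center 0.45 [364. 173. 379. 184.] 69 [ 0.595 -0.174  0.015] [ 0.582 -0.187  0.004] [ 0.609 -0.163  0.021]
top washer_center 0.28 [139.  86. 258. 190.] 7041 [0.634 0.261 0.193] [ 0.581  0.139 -0.008] [0.846 0.449 0.393]
t
[... 1144 characters left out ...]
7 -0.256  0.009] [ 0.629 -0.274  0.002] [ 0.664 -0.24   0.016]
top cup 0.67 [141.  86. 260. 190.] 7348 [0.637 0.264 0.191] [ 0.581  0.139 -0.009] [0.896 0.475 0.393]
top cup 0.6 [368.  96. 398. 134.] 932 [ 0.769 -0.2    0.052] [ 0.721 -0.258 -0.005] [ 0.846 -0.159  0.101]
top bowl 0.98 [287. 103. 320. 134.] 748 [0.77  0.013 0.017] [ 0.72  -0.031 -0.001] [0.81  0.056 0.042]
top bowl 0.21 [369. 153. 378. 160.] 51 [ 0.661 -0.187  0.007] [ 0.651 -0.197 -0.001] [ 0.671 -0.176  0.014]
top adapter 0.63 [156. 225. 181. 258.] 439 [0.424 0.383 0.038] [ 0.391  0.357 -0.007] [0.47  0.421 0.054]
top screwdriver 0.75 [228. 265. 289. 279.] 354 [0.345 0.128 0.022] [0.333 0.075 0.001] [0.357 0.216 0.032]
1.0
```

View pics/z_tray.png

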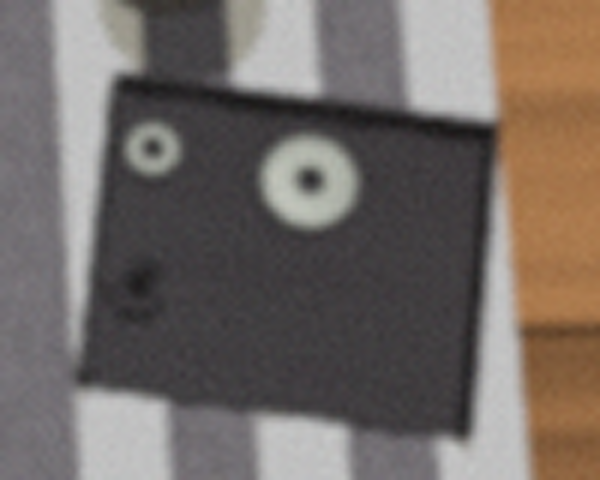

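View pics/z_fork.png

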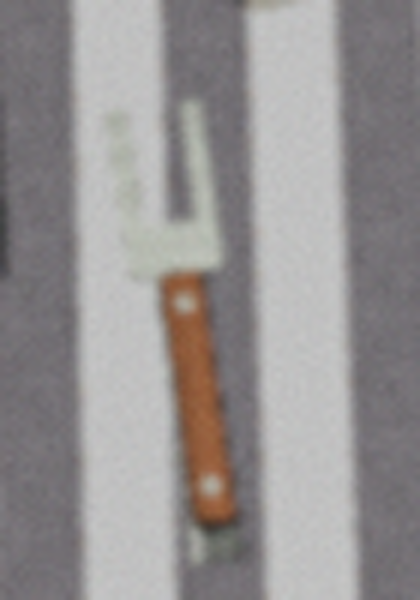

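View pics/z_press.png

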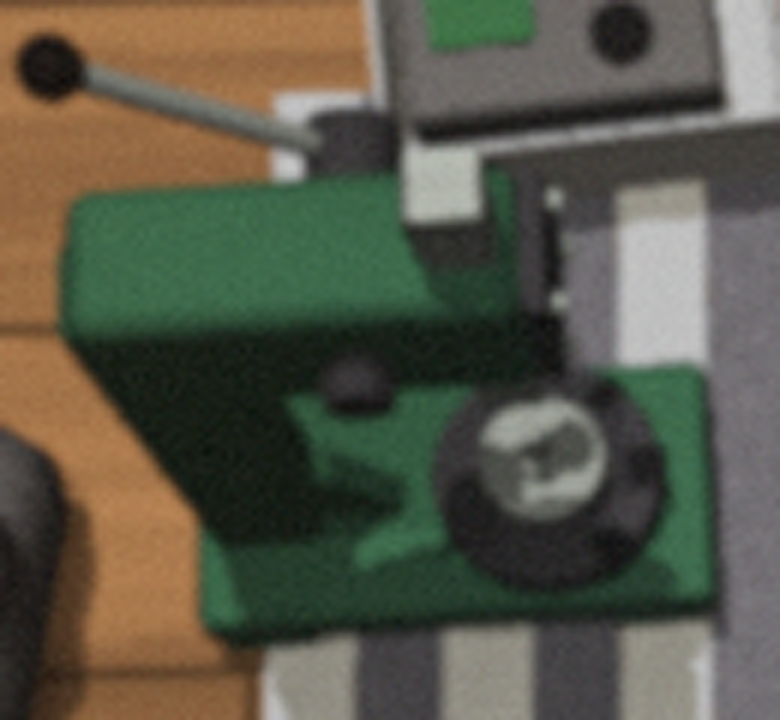

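```bash
python3 - <<'E'
from h import *
from scipy.spatial.transform import Rotation as R
s=ctrl.sense();print(R.from_euler('xyz',s["orientation"]).as_matrix().round(3))
D=np.load("top.npz");C,E=cloud("top",D["d"]);p=D["p"].astype(int)
X=C.reshape(-1,3);col=p.reshape(-1,3)
# handle
m=(X[:,2]>.038)&(X[:,2]<.06)&(X[:,0]>.4)&(X[:,0]<.7)&(X[:,1]>.0)&(X[:,1]<.11)
H=X[m];print(len(H));c=H.mean(0);w,v=np.linalg.eigh(np.cov(H[:,:2].T));a=v[:,1];a*=np.sign(a[0]);print(c,a,np.ptp(H[:,:2]@a),np.arctan2(a[1],a[0]), np.percentile(H[:,2],[10,50,90]))
q=H[:,:2]@a; mid=(q.min()+q.max())/2; print("center",c[:2]+a*(mid-c[:2]@a))
# second fork handle
m=(X[:,2]>.03)&(X[:,2]<.06)&(X[:,0]>.3)&(X[:,0]<.38)&(X[:,1]>-.15)&(X[:,1]<.04);H=X[m];print("small",len(H),np.ptp(H,axis=0))
# tray big
m=(col.sum(1)<240)&(X[:,0]>.5)&(X[:,0]<.72)&(X[:,1]<-.13)&(X[:,1]>-.37)&(X[:,2]<.03)
r=cv2.minAreaRect(X[m][:,:2].astype(np.float32));print("tray",r,cv2.boxPoints(r))
m=(X[:,2]>.013)&(X[:,2]<.03)&(X[:,0]>.5)&(X[:,0]<.72)&(X[:,1]<-.13)&(X[:,1]>-.37)&(col.sum(1)<240);print(m.sum(),X[m].mean(0))
m=(col.sum(1)>400)&(X[:,0]>.61)&(X[:,0]<.675)&(X[:,1]<-.22)&(X[:,1]>-.29)
print("washer",m.sum(),cv2.minEnclosingCircle(X[m][:,:2].astype(np.float32)),np.median(X[m][:,2]))
E
```

```text
[[-0.     0.288 -0.958]
 [ 0.    -0.958 -0.288]
 [-1.    -0.     0.   ]]
315
[0.51313078 0.04909258 0.04565583] [0.99365875 0.11243795] 0.11372617000493906 0.11267622403611761 [0.0416652  0.04575316 0.04945973]
center [0.51383374 0.04917213]
small 206 [0.02286823 0.08939478 0.01179875]
tray ((0.6197800040245056, -0.26823505759239197), (0.21599432826042175, 0.1800149381160736), 79.75482177734375) [[ 0.5119992  -0.3585015 ]
 [ 0.68914396 -0.39051908]
 [ 0.7275608  -0.17796862]
 [ 0.55041605 -0.14595103]]
184 [ 0.63278923 -0.23947416  0.01689551]
washer 153 ((0.6458992958068848, -0.2612646520137787), 0.022514838725328445) 0.0087962223290039
```

```bash
cat >> h.py <<'E'
from scipy.spatial.transform import Rotation as R
def down(yaw): # tool x down, z along yaw
    c,s=np.cos(yaw),np.sin(yaw)
    return R.from_matrix(np.array([[0,-s,c],[0,c,s],[-1,0,0]]))
def plan(pos,yaw,n,claw=100,p0=None,R0=None,turn=0,dec=4,ret=False):
    s=ctrl.sense()
    p0=s["position"] if p0 is None else np.array(p0); R0=R.from_euler('xyz',s["orientation"]) if R0 is None else R0
    pos=np.array(pos)
    rv=(R0.inv()*down(yaw)).as_rotvec()
    if turn and np.linalg.norm(rv)>2 and rv[0]*turn<0: rv=rv*(1-2*np.pi/np.linalg.norm(rv))
    rows=[];p=p0.copy();Rc=R0
    for k in range(n):
        want=p0+(pos-p0)*(k+1)/n
        sh=Rc.inv().apply(want-p).round(dec); w=(rv/n).round(4)
        p=p+Rc.apply(sh);Rc=Rc*R.from_rotvec(w); rows.append(list(sh)+list(w)+[claw])
    for i in range(0,n,12): print("; ".join(" ".join(f"{x:g}" for x in r) for r in rows[i:i+12]));print()
    print("end",p,rows and np.abs(np.array(rows)).max(0))
E
python3 - <<'E'
from h import *
plan([.44,-.06,.36],.112,25,turn=-1)
E
```

```text
-0.0041 -0.0176 -0.0162 -0.1185 -0 0 100; -0.0042 -0.0156 -0.0181 -0.1185 -0 0 100; -0.0041 -0.0134 -0.0199 -0.1185 -0 0 100; -0.0042 -0.0109 -0.0213 -0.1185 -0 0 100; -0.0041 -0.0083 -0.0224 -0.1185 -0 0 100; -0.0042 -0.0056 -0.0233 -0.1185 -0 0 100; -0.0041 -0.0029 -0.0237 -0.1185 -0 0 100; -0.0042 0.0001 -0.0239 -0.1185 -0 0 100; -0.0041 0.0028 -0.0238 -0.1185 -0 0 100; -0.0042 0.0056 -0.0233 -0.1185 -0 0 100; -0.0041 0.0084 -0.0224 -0.1185 -0 0 100; -0.0042 0.0109 -0.0213 -0.1185 -0 0 100

-0.0041 0.0134 -0.0198 -0.1185 -0 0 100; -0.0042 0.0156 -0.0181 -0.1185 -0 0 100; -0.0041 0.0177 -0.0162 -0.1185 -0 0 100; -0.0042 0.0194 -0.0139 -0.1185 -0 0 100; -0.0041 0.021 -0.0116 -0.1185 -0 0 100; -0.0042 0.0221 -0.009 -0.1185 -0 0 100; -0.0041 0.0231 -0.0063 -0.1185 -0 0 100; -0.0042 0.0237 -0.0035 -0.1185 -0 0 100; -0.0041 0.0239 -0.0007 -0.1185 -0 0 100; -0.0042 0.0238 0.0021 -0.1185 -0 0 100; -0.0041 0.0234 0.0049 -0.1185 -0 0 100; -0.0042 0.0227 0.0077 -0.1185 -0 0 100

-0.0041 0.0216 0.0103 -0.1185 -0 0 100

end [ 0.44003552 -0.0599965   0.35997098] [4.200e-03 2.390e-02 2.390e-02 1.185e-01 0.000e+00 0.000e+00 1.000e+02]
```

arm_command --steps "-0.004 -0.0176 -0.0162 -0.1185 0 0 100; -0.004 -0.0156 -0.0181 -0.1185 0 0 100; -0.004 -0.0134 -0.0199 -0.1185 0 0 100; -0.004 -0.0109 -0.0213 -0.1185 0 0 100; -0.004 -0.0083 -0.0224 -0.1185 0 0 100; -0.004 -0.0056 -0.0233 -0.1185 0 0 100; -0.004 -0.0029 -0.0237 -0.1185 0 0 100; -0.004 0 -0.0239 -0.1185 0 0 100; -0.004 0.0028 -0.0238 -0.1185 0 0 100; -0.004 0.0056 -0.0233 -0.1185 0 0 100; -0.004 0.0084 -0.0224 -0.1185 0 0 100; -0.004 0.0109 -0.0213 -0.1185 0 0 100"

```text
t: 2.0
position: [0.3049, -0.3389, 0.3046]
orientation: [-0.228, 1.57, -1.65]
force: [-0.1, 0.2, 0.4]
grip_width: 0.0853
```

arm_command --steps "-0.004 0.0134 -0.0198 -0.1185 0 0 100; -0.004 0.0156 -0.0181 -0.1185 0 0 100; -0.004 0.0177 -0.0162 -0.1185 0 0 100; -0.004 0.0194 -0.0139 -0.1185 0 0 100; -0.004 0.021 -0.0116 -0.1185 0 0 100; -0.004 0.0221 -0.009 -0.1185 0 0 100; -0.004 0.0231 -0.0063 -0.1185 0 0 100; -0.004 0.0237 -0.0035 -0.1185 0 0 100; -0.004 0.0239 -0.0007 -0.1185 0 0 100; -0.004 0.0238 0.0021 -0.1185 0 0 100; -0.004 0.0234 0.0049 -0.1185 0 0 100; -0.004 0.0227 0.0077 -0.1185 0 0 100"

```text
t: 3.0
position: [0.4298, -0.0803, 0.3527]
orientation: [-0.804, 1.57, -0.804]
force: [0.8, -0.4, 0.2]
grip_width: 0.0854
```

```bash
python3 - <<'E'
from h import *
s=ctrl.sense();print(s["t"],s["joint_pos"],s["position"]);plan([.44,-.06,.36],.112,4,turn=-1)
E
```

```text
3.0 [ 0.8024232   0.00511948 -0.68337104  1.90369471  0.00382103  1.23347347
  1.68850384] [ 0.42983882 -0.08034382  0.35270924]
-0.0018 0.0051 0.0025 -0.028 0.0001 0.0001 100; -0.0018 0.005 0.0027 -0.028 0.0001 0.0001 100; -0.0019 0.0049 0.0028 -0.028 0.0001 0.0001 100; -0.0018 0.0049 0.003 -0.028 0.0001 0.0001 100

end [ 0.43999738 -0.05998559  0.36000612] [1.9e-03 5.1e-03 3.0e-03 2.8e-02 1.0e-04 1.0e-04 1.0e+02]
```

arm_command --steps "-0.002 0.005 0.0025 -0.028 0 0 100; -0.002 0.005 0.0027 -0.028 0 0 100; -0.002 0.005 0.0028 -0.028 0 0 100; -0.002 0.005 0.003 -0.028 0 0 100; 0 0 0 0 0 0 100"

```text
t: 3.42
position: [0.4401, -0.0607, 0.3606]
orientation: [0.017, 1.57, 0.125]
force: [0.0, 0.8, 0.3]
grip_width: 0.0853
```

```bash
python3 - <<'E'
from h import *
s=ctrl.sense();print(s["t"],s["joint_pos"],s["position"])
p,d=ctrl.camera("wrist");C,E=cloud("wrist",d);np.savez("w1.npz",p=p,d=d,C=C,E=E);cv2.imwrite("pics/w1.png",p)
E
```

```text
3.4167 [ 0.77615249  0.01678736 -0.70929671  1.87675093  0.01143314  1.25172477
  1.74208509] [ 0.44011197 -0.06067624  0.36061378]
```

View pics/w1.png

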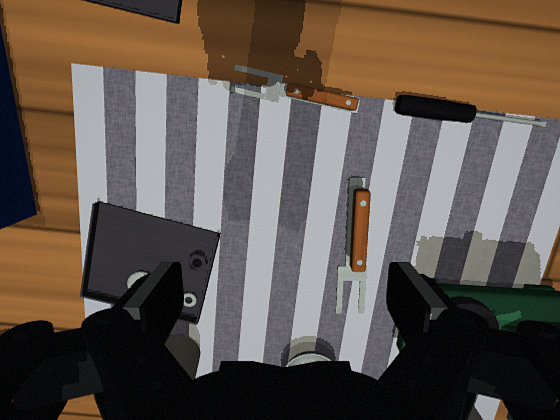

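```bash
python3 - <<'E'
from h import *
D=np.load("w1.npz");C=D["C"];p=D["p"].astype(int)
ok=np.isfinite(C).all(-1)
b=(C[...,2]>.038)&(C[...,2]<.055)&(C[...,0]>.42)&(C[...,0]<.62)&(C[...,1]>.02)&(C[...,1]<.09)
H=C[b];r=cv2.minAreaRect(H[:,:2].astype(np.float32));print("handle",r,np.median(H[:,2]))
c=H.mean(0);w,v=np.linalg.eigh(np.cov(H[:,:2].T));a=v[:,1]*np.sign(v[0,1]);print(c,np.arctan2(a[1],a[0]),np.ptp(H[:,:2]@a))
# steel parts low
b=(C[...,2]>-.005)&(C[...,2]<.012)
print("bench z",np.median(C[40:60,20:200][...,2]), np.median(C[120:160,300:320][...,2]))
F=np.zeros((420,560),np.uint8);q=proj("wrist",np.array([[.5,.05,0.]]),D["E"]);print(q)
# tray
b=(p.sum(-1)<230)&(C[...,2]<.03)&(C[...,2]>-.01)
b[:190]=0;b[330:]=0;b[:,:60]=0;b[:,225:]=0
T=C[b];r=cv2.minAreaRect(T[:,:2].astype(np.float32));print("tray",r,cv2.boxPoints(r))
cv2.imwrite("pics/tm.png",b*255)
cv2.imwrite("pics/w1z.png",cv2.resize(D["p"][190:330,70:230],None,fx=5,fy=5))
cv2.imwrite("pics/w1f.png",cv2.resize(D["p"][170:320,310:420],None,fx=5,fy=4))
E
```

```text
handle ((0.5156128406524658, 0.04976935684680939), (0.1140114814043045, 0.020760511979460716), 6.299799919128418) 0.04578252145056835
[0.51329351 0.04833814 0.04537185] 0.10884540897008158 0.11401540353921052
bench z -0.00023190761894420486 0.0006576753644209343
[[355.93678034 211.83046886]]
tray ((0.6173291206359863, -0.26692354679107666), (0.2295617312192917, 0.27383753657341003), 5.824094295501709) [[ 0.48924696 -0.14235888]
 [ 0.51703453 -0.41478288]
 [ 0.7454113  -0.3914882 ]
 [ 0.7176237  -0.11906421]][ WARN:0@0.077] global loadsave.cpp:1063 imwrite_ Unsupported depth image for selected encoder is fallbacked to CV_8U.
```

View pics/w1z.png

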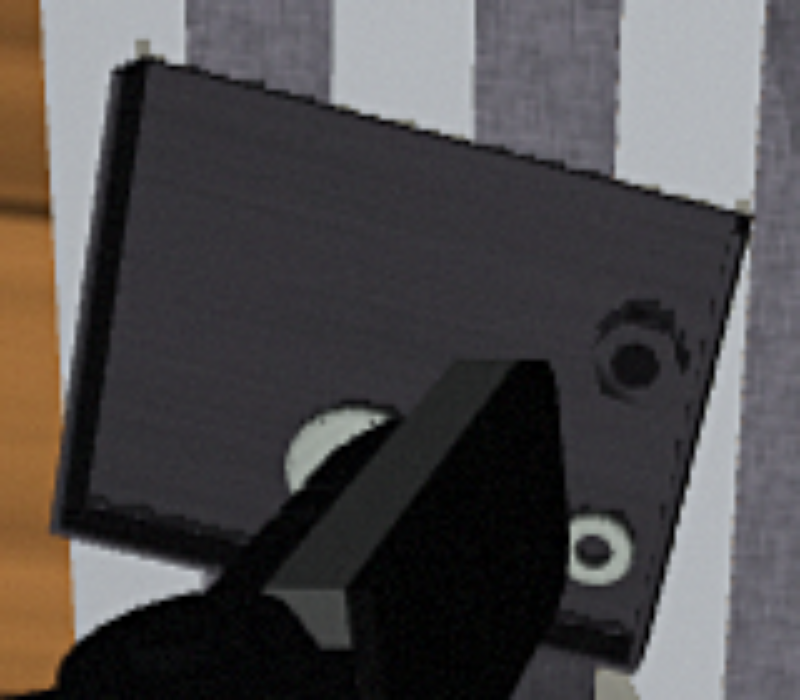

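View pics/w1f.png

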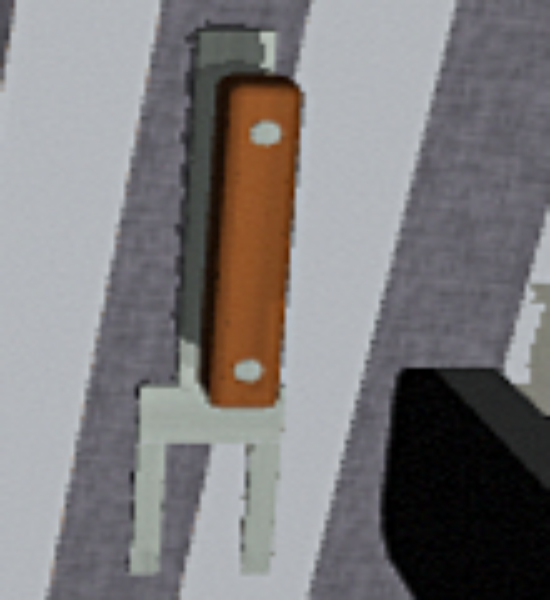

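```bash
cat >> h.py <<'E'
def ray(n,uv,z,E=None):
    i=ctrl.camera_info(n);K=i["K"]
    if E is None:E=i["extrinsics"]
    uv=np.atleast_2d(np.array(uv,float));dd=np.stack([(uv[:,0]-K[0,2])/K[0,0],-(uv[:,1]-K[1,2])/K[1,1],-np.ones(len(uv))],-1)@E[:3,:3].T
    return E[:3,3]+dd*((z-E[2,3])/dd[:,2])[:,None]
E
python3 - <<'E'
from h import *
D=np.load("w1.npz");E=D["E"]
uv=lambda x,y,ox=70,oy=190,f=5:(ox+(x+.5)/f-.5,oy+(y+.5)/f-.5)
print("front corners z.003",ray("wrist",[uv(147,62),uv(745,215)],.003,E)[:,:2])
print("back top outer corners z.017",ray("wrist",[uv(55,535),uv(640,668)],.017,E)[:,:2])
print("back wall foot inner",ray("wrist",[uv(92,508),uv(628,628)],.003,E)[:,:2])
t=lambda x,y:uv(x,y,350,130,6)
print("TOP front",ray("top",[t(82,380),t(466,435)],.003)[:,:2]," back top",ray("top",[t(118,78),t(495,126)],.017)[:,:2])
print("TOP washer ctr z.009",ray("top",[t(310,182)],.009), "small",ray("top",[t(153,149)],.008),"nut",ray("top",[t(139,285)],.015))
print("wrist small",ray("wrist",[uv(598,550)],.008,E),"nut",ray("wrist",[uv(632,365)],.015,E),"washer left edge",ray("wrist",[uv(285,465),uv(350,405)],.007,E))
f=lambda x,y:(310+(x+.5)/5-.5,170+(y+.5)/4-.5)
print("prong tips",ray("wrist",[f(144,575),f(257,575)],.001,E)[:,:2],"slot",ray("wrist",[f(205,445)],.0025,E)[:,:2],"tail",ray("wrist",[f(235,28)],.003,E)[:,:2])
g=lambda x,y:uv(x,y,260,140,6)
print("TOP tips",ray("top",[g(113,112),g(189,100)],.001)[:,:2],"rivets",ray("top",[g(185,302),g(211,486)],.046)[:,:2])
print("W rivets",ray("wrist",[f(266,132),f(249,371)],.046,E)[:,:2])
E
```

```text
front corners z.003 [[ 0.52409025 -0.31904171]
 [ 0.55217106 -0.1462069 ]]
back top outer corners z.017 [[ 0.67100325 -0.34456741]
 [ 0.6981393  -0.16780059]]
back wall foot inner [[ 0.66939166 -0.34113077]
 [ 0.69393317 -0.17514874]]
TOP front [[ 0.55456993 -0.14963383]
 [ 0.52376303 -0.32443495]]  back top [[ 0.69562916 -0.17261314]
 [ 0.66736424 -0.34629917]]
TOP washer ctr z.009 [[ 0.64508314 -0.26032665  0.009     ]] small [[ 0.66348916 -0.18845955  0.008     ]] nut [[ 0.59590016 -0.17654214  0.015     ]]
wrist small [[ 0.66422874 -0.18423438  0.008     ]] nut [[ 0.59782735 -0.17461149  0.015     ]] washer left edge [[ 0.64597252 -0.27993579  0.007     ]
 [ 0.62382016 -0.26021126  0.007     ]]
prong tips [[0.66788818 0.04937095]
 [0.66408051 0.08492081]] slot [[0.60904796 0.05916851]] tail [[0.44824312 0.04180658]]
TOP tips [[0.66195553 0.08280826]
 [0.66686642 0.04700145]] rivets [[0.55762188 0.0521885 ]
 [0.4735433  0.04307801]]
W rivets [[0.47455396 0.04546609]
 [0.55860609 0.0550502 ]]
```

```bash
python3 - <<'E'
from h import *
plan([.5165,.0500,.11],.111,12)
plan([.5165,.0500,.041],.111,8,p0=[.5165,.0500,.11],R0=down(.111))
E
```

```text
0.0209 0.0085 0.0073 -0.0004 0 -0 100; 0.0208 0.0086 0.0074 -0.0004 0 -0 100; 0.0209 0.0085 0.0073 -0.0004 0 -0 100; 0.0209 0.0085 0.0073 -0.0004 0 -0 100; 0.0208 0.0086 0.0074 -0.0004 0 -0 100; 0.0209 0.0085 0.0073 -0.0004 0 -0 100; 0.0209 0.0085 0.0074 -0.0004 0 -0 100; 0.0208 0.0085 0.0073 -0.0004 0 -0 100; 0.0209 0.0085 0.0074 -0.0004 0 -0 100; 0.0209 0.0085 0.0073 -0.0004 0 -0 100; 0.0208 0.0085 0.0074 -0.0004 0 -0 100; 0.0209 0.0085 0.0073 -0.0004 0 -0 100

end [0.51645606 0.04994898 0.10998698] [2.09e-02 8.60e-03 7.40e-03 4.00e-04 0.00e+00 0.00e+00 1.00e+02]
0.0086 0 0 0 0 0 100; 0.0087 0 0 0 0 0 100; 0.0086 0 0 0 0 0 100; 0.0086 0 0 0 0 0 100; 0.0086 0 0 0 0 0 100; 0.0087 0 0 0 0 0 100; 0.0086 0 0 0 0 0 100; 0.0086 0 0 0 0 0 100

end [0.5165 0.05   0.041 ] [8.7e-03 0.0e+00 0.0e+00 0.0e+00 0.0e+00 0.0e+00 1.0e+02]
```

arm_command --steps "0.0209 0.0085 0.0073 0 0 0 100; 0.0209 0.0085 0.0073 0 0 0 100; 0.0209 0.0085 0.0073 0 0 0 100; 0.0209 0.0085 0.0073 0 0 0 100; 0.0209 0.0085 0.0073 0 0 0 100; 0.0209 0.0085 0.0073 0 0 0 100; 0.0209 0.0085 0.0073 0 0 0 100; 0.0209 0.0085 0.0073 0 0 0 100; 0.0209 0.0085 0.0073 0 0 0 100; 0.0209 0.0085 0.0073 0 0 0 80; 0.0209 0.0085 0.0073 0 0 0 60; 0.0209 0.0085 0.0073 0 0 0 60"

```text
t: 4.47
position: [0.5162, 0.0493, 0.1081]
orientation: [-2.813, 1.57, -2.709]
force: [0.3, 0.2, 0.5]
grip_width: 0.052
```

arm_command --steps "0 0 0 0 0 0 60; 0 0 0 0 0 0 60"

```text
t: 4.63
position: [0.5155, 0.0495, 0.1089]
orientation: [2.917, 1.569, 3.023]
force: [-0.1, -0.1, 0.4]
grip_width: 0.0513
```

```bash
python3 - <<'E'
from h import *
s=ctrl.sense();print(s["t"],s["joint_pos"],s["position"],s["grip_width"])
p,d=ctrl.camera("wrist");C,E=cloud("wrist",d);np.savez("w2.npz",p=p,d=d,C=C,E=E);cv2.imwrite("pics/w2.png",p)
E
```

```text
4.6333 [ 0.37801933  0.5135488  -0.65753842  1.97742014  0.43302389  0.79494874
  1.14900362] [0.51548036 0.04947454 0.10892775] 0.051306674431226724
```

View pics/w2.png

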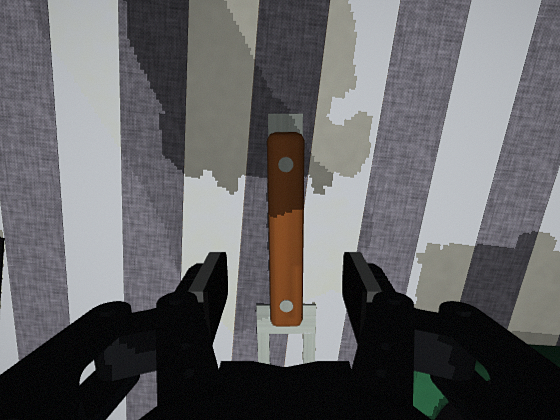

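```bash
python3 - <<'E'
from h import *
D=np.load("w2.npz");E=D["E"]
r=ray("wrist",[(285.5,164),(286.5,306)],.046,E);print(r,r.mean(0),np.arctan2(*(r[1]-r[0])[[1,0]]))
print(ray("wrist",[(285,113)],.0035,E))
print(R.from_euler('xyz',ctrl.sense()["orientation"]).as_matrix().round(4))
E
```

```text
[[0.47559259 0.04528405 0.046     ]
 [0.5600593  0.05504052 0.046     ]] [0.51782595 0.05016228 0.046     ] 0.11499708720810131
[[0.44958874 0.0423078  0.0035    ]]
[[-7.000e-04 -1.055e-01  9.944e-01]
 [-0.000e+00  9.944e-01  1.055e-01]
 [-1.000e+00  0.000e+00 -7.000e-04]]
```

arm_command --steps "0.01 0.0005 0.002 -0.007 0 0 60; 0.01 0 0 0 0 0 60; 0.01 0 0 0 0 0 60; 0.01 0 0 0 0 0 60; 0.01 0 0 0 0 0 60; 0.01 0 0 0 0 0 60; 0.008 0 0 0 0 0 60; 0 0 0 0 0 0 40; 0 0 0 0 0 0 0; 0 0 0 0 0 0 0; 0 0 0 0 0 0 0; 0 0 0 0 0 0 0"

```text
t: 5.68
position: [0.5182, 0.0503, 0.0418]
orientation: [-0.122, 1.57, -0.009]
force: [0.5, -1.2, -1.8]
grip_width: 0.019
```

arm_command --steps "0 0 0 0 0 0 0; 0 0 0 0 0 0 0; 0 0 0 0 0 0 0"

```text
t: 5.93
position: [0.5181, 0.0503, 0.0417]
orientation: [-0.194, 1.571, -0.081]
force: [-1.2, -1.0, 4.3]
grip_width: 0.0192
```

arm_command --steps "-0.008 0 0 0 0 0 0; -0.015 0 0 0 0 0 0; -0.02 0 0 0 0 0 0; -0.02 0 0 0 0 0 0; -0.015 0 0 0 0 0 0; 0 0 0 0 0 0 0; 0 0 0 0 0 0 0; 0 0 0 0 0 0 0"

```text
t: 6.6
position: [0.5177, 0.0502, 0.119]
orientation: [-3.069, 1.57, -2.956]
force: [0.3, 0.0, -1.7]
grip_width: 0.0191
```

```bash
python3 - <<'E'
from h import *
s=ctrl.sense();print(s["t"],s["joint_pos"],s["position"],s["force"],s["ft_torque"],s["grip_width"])
plan([.4487,-.2274,.09],-.159,14,claw=0)
p,d=ctrl.camera("wrist");C,E=cloud("wrist",d);np.savez("w3.npz",p=p,d=d,C=C,E=E);cv2.imwrite("pics/w3.png",p)
p,d=ctrl.camera("side");cv2.imwrite("pics/s3.png",cv2.resize(p[180:340,120:330],None,fx=3.8,fy=3.8))
E
```

```text
6.6 [ 0.38709851  0.50157102 -0.67028726  1.96776898  0.42298296  0.81478654
  1.16380993] [0.51765816 0.05015098 0.11898759] [ 0.33922204  0.01768527 -1.71455687] [ 0.02255975  0.08845335 -0.0772172 ] 0.01914687980845727
0.0021 -0.0191 -0.0071 0.0194 -0 0 0; 0.0021 -0.0193 -0.0068 0.0194 -0 0 0; 0.002 -0.0194 -0.0064 0.0194 -0 0 0; 0.0021 -0.0195 -0.006 0.0194 -0 0 0; 0.0021 -0.0197 -0.0056 0.0194 -0 0 0; 0.0021 -0.0197 -0.0052 0.0194 -0 0 0; 0.002 -0.0199 -0.0049 0.0194 -0 0 0; 0.0021 -0.0199 -0.0045 0.0194 -0 0 0; 0.0021 -0.02 -0.0041 0.0194 -0 0 0; 0.0021 -0.0201 -0.0036 0.0194 -0 0 0; 0.002 -0.0202 -0.0034 0.0194 -0 0 0; 0.0021 -0.0202 -0.0029 0.0194 -0 0 0

0.0021 -0.0203 -0.0025 0.0194 -0 0 0; 0.0021 -0.0203 -0.0021 0.0194 -0 0 0

end [ 0.44871129 -0.22743334  0.08996753] [0.0021 0.0203 0.0071 0.0194 0.     0.     0.    ]
```

View pics/w3.png

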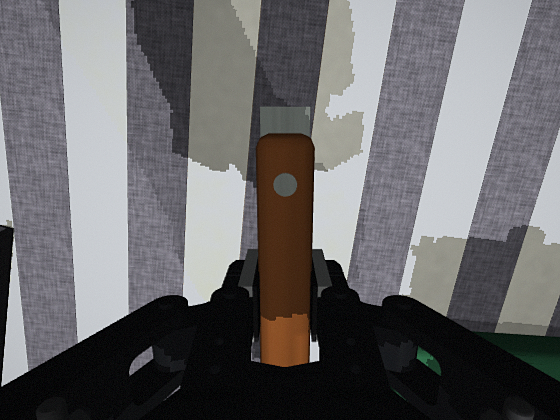

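View pics/s3.png

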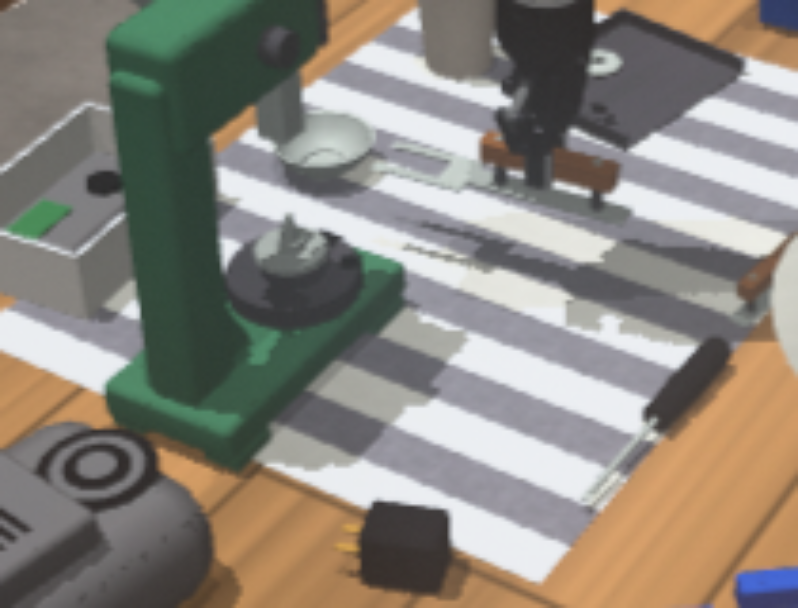

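arm_command --steps "0.0021 -0.0191 -0.0071 0.0194 0 0 0; 0.0021 -0.0193 -0.0068 0.0194 0 0 0; 0.002 -0.0194 -0.0064 0.0194 0 0 0; 0.0021 -0.0195 -0.006 0.0194 0 0 0; 0.0021 -0.0197 -0.0056 0.0194 0 0 0; 0.0021 -0.0197 -0.0052 0.0194 0 0 0; 0.002 -0.0199 -0.0049 0.0194 0 0 0; 0.0021 -0.0199 -0.0045 0.0194 0 0 0; 0.0021 -0.02 -0.0041 0.0194 0 0 0; 0.0021 -0.0201 -0.0036 0.0194 0 0 0; 0.002 -0.0202 -0.0034 0.0194 0 0 0; 0.0021 -0.0202 -0.0029 0.0194 0 0 0"

```text
t: 7.7
position: [0.4582, -0.1883, 0.0938]
orientation: [2.674, 1.569, 2.554]
force: [-0.5, -0.0, -2.4]
grip_width: 0.0192
```

arm_command --steps "0.0021 -0.0203 -0.0025 0.0194 0 0 0; 0.0021 -0.0203 -0.0021 0.0194 0 0 0; 0 0 0 0 0 0 0; 0 0 0 0 0 0 0; 0 0 0 0 0 0 0; 0 0 0 0 0 0 0"

```text
t: 8.2
position: [0.4493, -0.2262, 0.0902]
orientation: [2.16, 1.57, 2.003]
force: [0.4, 0.4, -1.5]
grip_width: 0.0191
```

```bash
python3 - <<'E'
from h import *
s=ctrl.sense();print(s["t"],s["joint_pos"],s["position"],s["force"],s["ft_torque"],s["grip_width"])
print(R.from_euler('xyz',s["orientation"]).as_matrix().round(4))
p,d=ctrl.camera("wrist");C,E=cloud("wrist",d);np.savez("w4.npz",p=p,d=d,C=C,E=E);cv2.imwrite("pics/w4.png",p)
p,d=ctrl.camera("top");cv2.imwrite("pics/t4.png",cv2.resize(p[120:260,330:460],None,fx=5,fy=4.2))
np.savez("t4.npz",p=p,d=d)
p,d=ctrl.camera("side");cv2.imwrite("pics/s4.png",cv2.resize(p[160:300,160:360],None,fx=4,fy=4));np.savez("s4.npz",p=p,d=d)
E
```

```text
8.2 [ 0.85514695  0.49688781 -0.54526009  2.02508799  0.38350749  0.72006979
  1.48460969] [ 0.44930775 -0.2262289   0.09015886] [ 0.36878958  0.41374176 -1.52300167] [0.01406938 0.00109537 0.01130134] 0.01908748661194493
[[-3.000e-04  1.562e-01  9.877e-01]
 [ 7.000e-04  9.877e-01 -1.562e-01]
 [-1.000e+00  6.000e-04 -4.000e-04]]
```

View pics/w4.png

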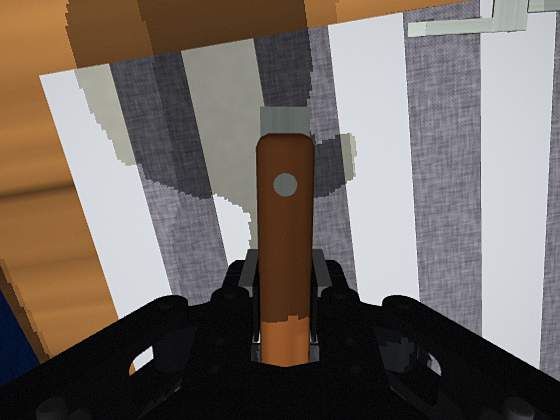

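View pics/t4.png

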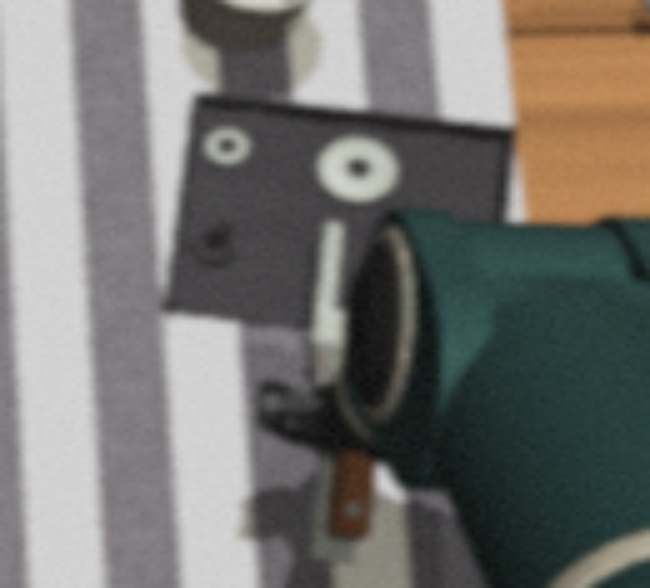

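View pics/s4.png

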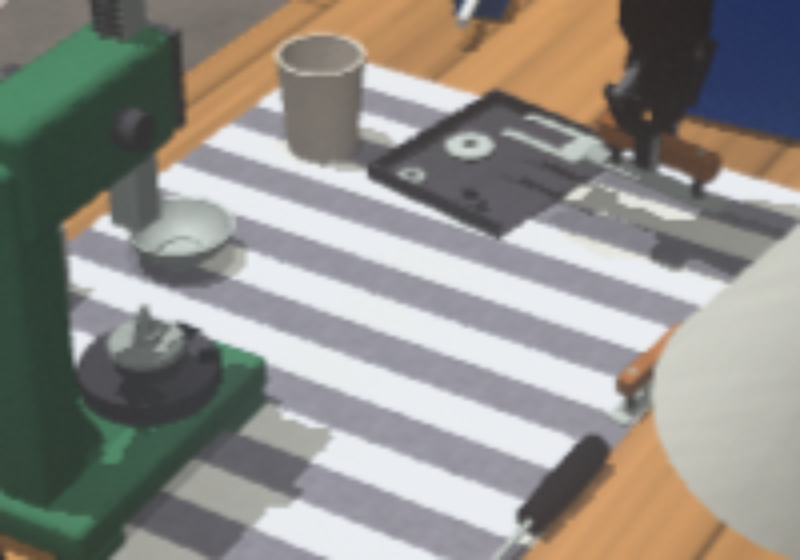

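```bash
python3 - <<'E'
from h import *
t=lambda x,y:(330+(x+.5)/5-.5,120+(y+.5)/4.2-.5)
sd=lambda x,y:(160+(x+.5)/4-.5,160+(y+.5)/4-.5)
u=np.array([.9874,-.1583]);v=np.array([.1583,.9874])
def pr(n,P): print(n,P[:2].round(4),"s",(P[:2]@u).round(4),"v",(P[:2]@v).round(4))
pr("top washer",ray("top",[t(358,169)],.009)[0]); pr("top Ltip",ray("top",[t(335,222)],.050)[0])
pr("top Lprong root",ray("top",[t(331,310)],.050)[0])
pr("side washer",ray("side",[sd(469,145)],.009)[0]); pr("side tipR",ray("side",[sd(528,118)],.050)[0]);pr("side tipL",ray("side",[sd(506,134)],.050)[0])
s=ctrl.sense()["position"];pr("tcp",s)
cv2.imwrite("pics/s4z.png",cv2.resize(np.load("s4.npz")["p"][180:220,245:320],None,fx=10,fy=10,interpolation=2))
E
```

```text
top washer [ 0.6453 -0.2602] s 0.6783 v -0.1548
top Ltip [ 0.5972 -0.2352] s 0.6269 v -0.1376
top Lprong root [ 0.5393 -0.2288] s 0.5687 v -0.1406
side washer [ 0.644  -0.2526] s 0.6758 v -0.1475
side tipR [ 0.5888 -0.2603] s 0.6226 v -0.1638
side tipL [ 0.5918 -0.2258] s 0.6201 v -0.1293
tcp [ 0.4493 -0.2266] s 0.4795 v -0.1526
```

View pics/s4z.png

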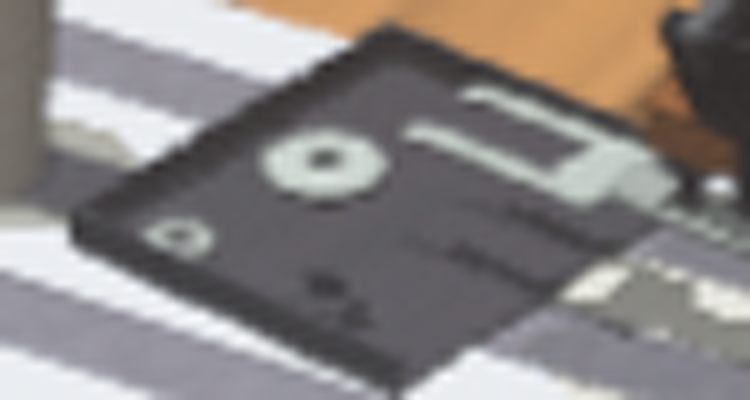

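arm_command --steps "0.008 0 0 0 0.008 0 0; 0.008 0 0 0 0 0 0; 0.008 0 0 0 0 0 0; 0.008 0 0 0 0 0 0; 0.005 0 0 0 0 0 0; 0.003 0 0 0 0 0 0; 0 0 0 0 0 0 0; 0 0 0 0 0 0 0"

```text
t: 9.02
position: [0.4489, -0.2271, 0.0503]
orientation: [3.118, 1.563, 2.959]
force: [0.1, 0.5, -1.9]
grip_width: 0.0192
```

arm_command --steps "0.001 0 0 0 0 0 0; 0 0 0 0 0 0 0"

```text
t: 9.18
position: [0.449, -0.2273, 0.0495]
orientation: [-3.122, 1.563, 3.002]
force: [-0.6, -0.0, -1.6]
grip_width: 0.0193
```

arm_command --steps "0.001 0 0 0 0 0 0; 0 0 0 0 0 0 0"

```text
t: 9.35
position: [0.4489, -0.2273, 0.0484]
orientation: [-3.13, 1.563, 2.994]
force: [-0.5, 0.6, -1.6]
grip_width: 0.0191
```

arm_command --steps "0.001 0 0 0 0 0 0; 0 0 0 0 0 0 0"

```text
t: 9.52
position: [0.4488, -0.2272, 0.0473]
orientation: [3.139, 1.563, 2.981]
force: [0.3, 0.6, -2.0]
grip_width: 0.0191
```

arm_command --steps "0.001 0 0 0 0 0 0; 0 0 0 0 0 0 0"

```text
t: 9.68
position: [0.4488, -0.2272, 0.0462]
orientation: [3.132, 1.563, 2.973]
force: [-1.2, 0.2, -2.3]
grip_width: 0.0192
```

```bash
python3 - <<'E'
from h import *
s=ctrl.sense();print(s["position"],s["force"],s["ft_torque"])
p,d=ctrl.camera("side");cv2.imwrite("pics/s5.png",cv2.resize(p[180:230,245:320],None,fx=10,fy=10,interpolation=2))
E
```

```text
[ 0.44878792 -0.22718528  0.04624231] [-1.2185441   0.20993505 -2.32197816] [ 0.03331565  0.04672002 -0.01232563]
```

View pics/s5.png

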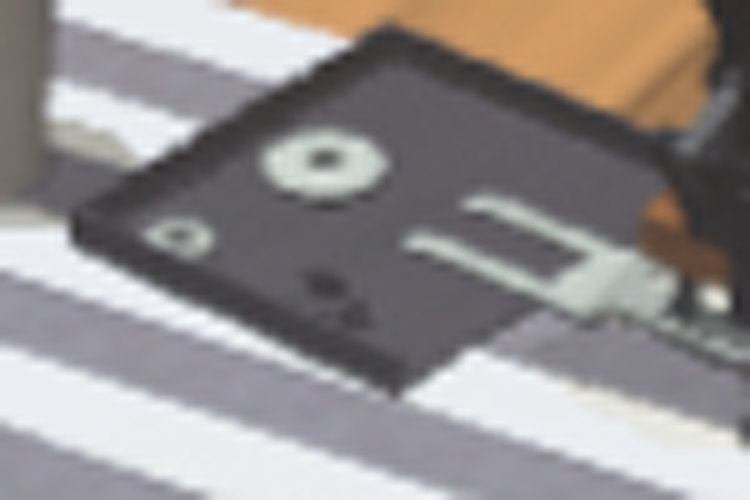

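```bash
python3 - <<'E'
from h import *
sd=lambda x,y:(245+(x+.5)/10-.5,180+(y+.5)/10-.5)
u=np.array([.9877,-.1565]);v=np.array([.1565,.9877])
def pr(n,P): print(n,P[:2].round(4),"s",(P[:2]@u).round(4),"v",(P[:2]@v).round(4))
pr("washer",ray("side",[sd(325,158)],.009)[0])
pr("tipR",ray("side",[sd(470,203)],.0045)[0]);pr("tipL",ray("side",[sd(410,241)],.0045)[0])
pr("rootmid",ray("side",[sd(555,273)],.0055)[0])
pr("frontcorner", ray("side",[sd(395,395)],.003)[0])
p,d=ctrl.camera("side");C,E=cloud("side",d)
b=np.zeros((420,560),bool);b[180:230,245:320]=1
bright=(p.sum(-1)>430)&b
cv2.imwrite("pics/x.png",bright.astype(np.uint8)*255)
n,l,st,cc=cv2.connectedComponentsWithStats(bright.astype(np.uint8))
for i in range(1,n):
    if st[i,4]>8: X=C[l==i];print(i,st[i],cc[i],np.median(X,0).round(4),(X[:,:2]@v).mean().round(4))
pr("tcp",ctrl.sense()["position"])
E
```

```text
washer [ 0.6453 -0.2561] s 0.6774 v -0.152
tipR [ 0.5889 -0.2626] s 0.6227 v -0.1672
tipL [ 0.5945 -0.2287] s 0.623 v -0.1328
rootmid [ 0.5398 -0.2352] s 0.5699 v -0.1478
frontcorner [ 0.5511 -0.1412] s 0.5664 v -0.0532
1 [249 180  36  17 364] [262.56868132 185.99450549] [ 7.308e-01 -3.040e-01 -7.000e-04] -0.1788
2 [288 180  27  11 186] [301.76344086 183.39784946] [ 0.6154 -0.3959 -0.0017] -0.2958
3 [271 193  13   7  56] [276.89285714 195.92857143] [ 0.6458 -0.2536  0.0072] -0.1509
4 [ 245  201   75   29 1210] [274.91404959 220.30578512] [ 0.5808 -0.1271 -0.0006] -0.0258
5 [286 200  27  13 108] [301.58333333 206.42592593] [ 0.5305 -0.2385  0.0047] -0.1546
6 [260 202   6   3  12] [262.75 203.  ] [ 0.6657 -0.1894  0.0057] -0.0818
tcp [ 0.4488 -0.2272] s 0.4789 v -0.1541
```

arm_command --steps "0.001 0 0 0 0 0 0; 0 0 0 0 0 0 0; 0 0 0 0 0 0 0"

```text
t: 10.03
position: [0.4489, -0.2272, 0.0454]
orientation: [3.14, 1.563, 2.982]
force: [0.4, 0.1, -0.5]
grip_width: 0.0191
```

arm_command --steps "0.0007 0 0 0 0 0 0; 0 0 0 0 0 0 0; 0 0 0 0 0 0 0"

```text
t: 10.28
position: [0.4489, -0.2272, 0.0448]
orientation: [-3.134, 1.563, 2.991]
force: [-1.2, 0.0, 1.2]
grip_width: 0.0192
```

arm_command --steps "0 0 0.003 0 0 0 0; 0 0 0.003 0 0 0 0; 0 0 0.003 0 0 0 0; -0.0001 0 0.003 0 0 0 0; 0 0 0.003 0 0 0 0; 0 0 0.003 0 0 0 0; 0 0 0.003 0 0 0 0; -0.0001 0 0.003 0 0 0 0; 0 0 0.003 0 0 0 0; 0 0 0.003 0 0 0 0; 0 0 0.003 0 0 0 0; 0 0 0 0 0 0 0"

```text
t: 11.28
position: [0.4822, -0.2325, 0.0447]
orientation: [3.128, 1.564, 2.97]
force: [1.6, -0.4, 2.5]
grip_width: 0.0191
```

```bash
cat >> h.py <<'E'
def snap(k,tb=(120,260,330,460),sb=(180,230,245,320)):
    s=ctrl.sense();print(s["t"],s["position"],s["force"],s["ft_torque"])
    p,d=ctrl.camera("top");np.savez(f"t{k}.npz",p=p,d=d);a=cv2.resize(p[tb[0]:tb[1],tb[2]:tb[3]],None,fx=4,fy=4,interpolation=2)
    p,d=ctrl.camera("side");np.savez(f"s{k}.npz",p=p,d=d);f=a.shape[1]/(sb[3]-sb[2]) ;f=min(f,8);b=cv2.resize(p[sb[0]:sb[1],sb[2]:sb[3]],None,fx=f,fy=f,interpolation=2)
    cv2.imwrite(f"pics/tt{k}.png",a);cv2.imwrite(f"pics/ss{k}.png",b);print(a.shape,b.shape,f)
E
python3 - <<'E'
from h import *
snap(6)
E
```

```text
11.2833 [ 0.48224251 -0.2324757   0.04470159] [ 1.61588014 -0.36201334  2.49251671] [-0.0572195  -0.68931504 -0.01347995]
(560, 520, 3) (347, 520, 3) 6.933333333333334
```

View pics/ss6.png

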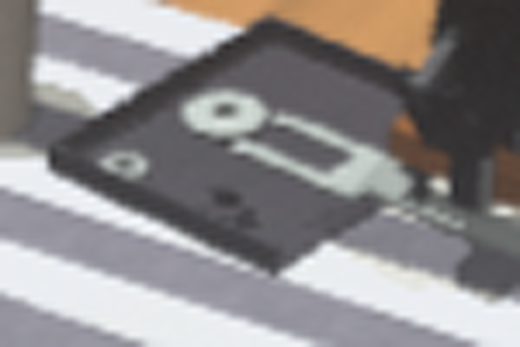

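View pics/tt6.png

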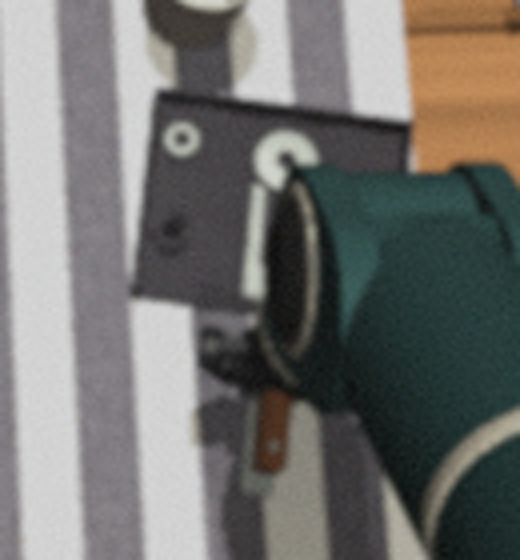

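arm_command --steps "0 0 0.003 0 0 0 0; -0.0001 0 0.003 0 0 0 0; 0 0 0.003 0 0 0 0; -0.0001 0 0.003 0 0 0 0; 0 0 0.003 0 0 0 0; -0.0001 0 0.003 0 0 0 0; 0 0 0.0025 0 0 0 0; 0 0 0 0 0 0 0"

```text
t: 12.05
position: [0.502, -0.2356, 0.0447]
orientation: [3.129, 1.563, 2.97]
force: [0.2, -0.7, 2.9]
grip_width: 0.0193
```

```bash
python3 - <<'E'
from h import *
snap(7)
E
```

```text
12.05 [ 0.50197344 -0.23563861  0.04471988] [ 0.24113345 -0.67477955  2.94058229] [-0.06946057 -0.53887923  0.00146957]
(560, 520, 3) (347, 520, 3) 6.933333333333334
```

View pics/ss7.png

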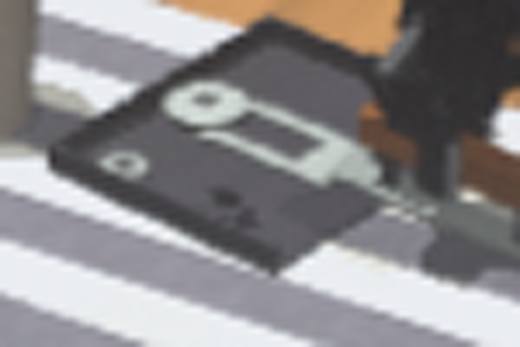

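View pics/tt7.png

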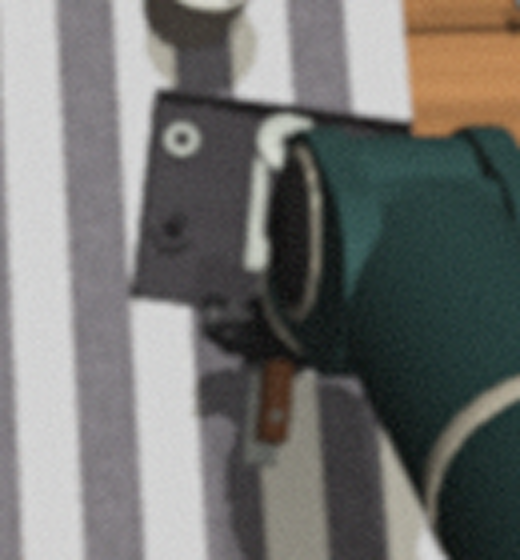

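arm_command --steps "0 0 0.0025 0 0 0 0; 0 0 0.0025 0 0 0 0; 0 0 0.0025 0 0 0 0; -0.0001 0 0.0025 0 0 0 0; 0 0 0.0025 0 0 0 0; 0 0 0 0 0 0 0"

```text
t: 12.65
position: [0.5143, -0.2376, 0.0447]
orientation: [3.135, 1.563, 2.976]
force: [0.8, 0.1, 2.2]
grip_width: 0.0189
```

```bash
python3 - <<'E'
from h import *
snap(8)
E
```

```text
12.65 [ 0.514263   -0.23763905  0.04471911] [0.75649706 0.09150514 2.17193097] [-0.100582   -0.48716074 -0.0209385 ]
(560, 520, 3) (347, 520, 3) 6.933333333333334
```

View pics/ss8.png

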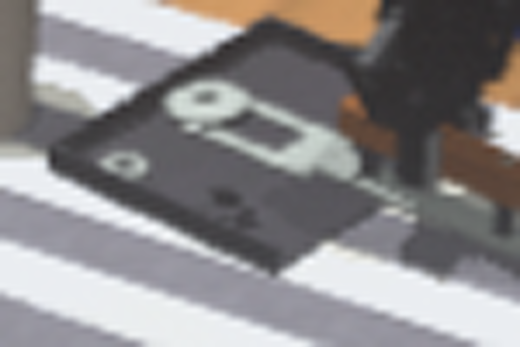

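arm_command --steps "0 0 0.0025 0 0 0 0; 0 0 0.0025 0 0 0 0; 0 0 0.0025 0 0 0 0; -0.0001 0 0.0025 0 0 0 0; 0 0 0.0025 0 0 0 0; 0 0 0 0 0 0 0"

```text
t: 13.25
position: [0.5266, -0.2396, 0.0447]
orientation: [3.133, 1.563, 2.975]
force: [-0.5, 0.0, 2.7]
grip_width: 0.0192
```

```bash
python3 - <<'E'
from h import *
snap(9)
E
```

```text
13.25 [ 0.52656341 -0.23962316  0.04473355] [-0.49198564  0.03226593  2.67134553] [-0.11777778 -0.3801645   0.06743532]
(560, 520, 3) (347, 520, 3) 6.933333333333334
```

View pics/ss9.png

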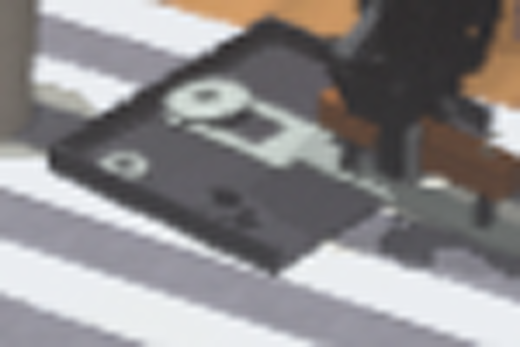

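View pics/tt9.png

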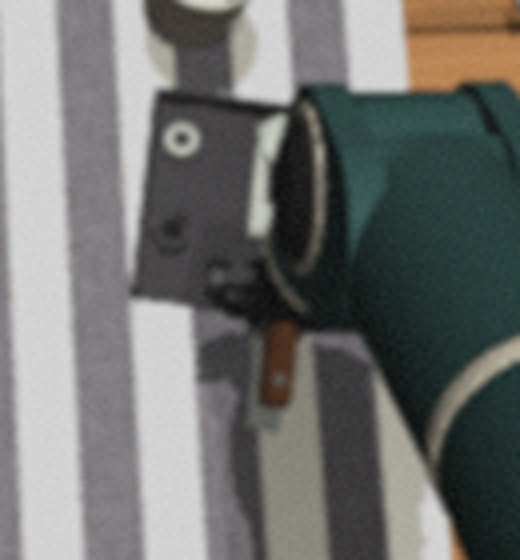

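arm_command --steps "0 0 0.002 0 0 0 0; 0 0 0.002 0 0 0 0; 0 0 0 0 0 0 0"

```text
t: 13.6
position: [0.5302, -0.2402, 0.0447]
orientation: [-3.138, 1.562, 2.987]
force: [-1.3, -0.6, 4.3]
grip_width: 0.0191
```

arm_command --steps "0 0 0.001 0 0 0 0; 0 0 0 0 0 0 0"

```text
t: 13.77
position: [0.531, -0.2403, 0.0447]
orientation: [-3.136, 1.562, 2.989]
force: [-3.5, 0.3, 7.1]
grip_width: 0.0193
```

arm_command --steps "0 0 0.001 0 0 0 0; 0 0 0 0 0 0 0"

```text
t: 13.93
position: [0.532, -0.2405, 0.0447]
orientation: [-3.137, 1.562, 2.988]
force: [-4.3, 1.3, 6.2]
grip_width: 0.0191
```

arm_command --steps "0 0 -0.001 0 -0.004 0 0; -0.0005 0 -0.0005 0 -0.005 0 0; -0.001 0 0 0 -0.003 0 0; -0.002 0 0 0 0 0 0; -0.002 0 0 0 0 0 0; 0 0 0 0 0 0 0"

```text
t: 14.43
position: [0.5309, -0.2403, 0.0506]
orientation: [-0.012, 1.567, -0.171]
force: [0.0, -0.3, -2.6]
grip_width: 0.0189
```

```bash
python3 - <<'E'
from h import *
snap(10)
print(R.from_euler('xyz',ctrl.sense()["orientation"]).as_matrix().round(4))
E
```

```text
14.4333 [ 0.53087679 -0.24032237  0.05060362] [ 0.02483391 -0.2884494  -2.58159826] [0.02482017 0.11425358 0.01098897]
(560, 520, 3) (347, 520, 3) 6.933333333333334
[[ 3.900e-03  1.578e-01  9.875e-01]
 [-6.000e-04  9.875e-01 -1.578e-01]
 [-1.000e+00  0.000e+00  4.000e-03]]
```

View pics/ss10.png

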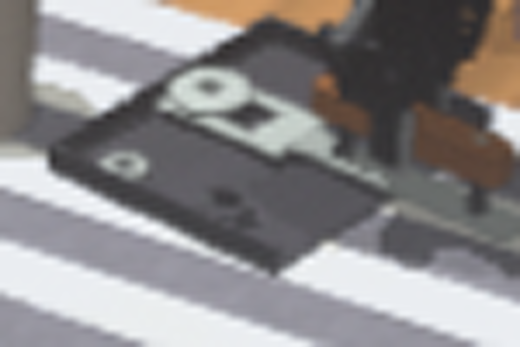

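arm_command --steps "-0.002 0 0 0 0 0 0; -0.004 0 0 0 0 0 0; -0.006 0 0 0 0 0 0; -0.007 0 0 0 0 0 0; -0.007 0 0 0 0 0 0; -0.007 0 0 0 0 0 0; -0.007 0 0 0 0 0 0; -0.006 0 0 0 0 0 0; -0.004 0 0 0 0 0 0; -0.002 0 0 0 0 0 0; 0 0 0 0 0 0 0; 0 0 0 0 0 0 0"

```text
t: 15.53
position: [0.5304, -0.2403, 0.1021]
orientation: [0.017, 1.567, -0.141]
force: [1.0, -0.0, -2.5]
grip_width: 0.0189
```

```bash
python3 - <<'E'
from h import *
snap(11,sb=(160,230,245,320))
p,d=ctrl.camera("wrist");cv2.imwrite("pics/w11.png",p)
# die measurement
D=np.load("s10.npz");p=D["p"];cv2.imwrite("pics/die.png",cv2.resize(p[205:290,150:235],None,fx=8,fy=7,interpolation=2))
D=np.load("t11.npz");p=D["p"];cv2.imwrite("pics/diet.png",cv2.resize(p[135:195,200:270],None,fx=10,fy=10,interpolation=2))
E
```

```text
15.5333 [ 0.53044428 -0.24025502  0.10207427] [ 0.95473182 -0.01637953 -2.46129149] [0.0153085  0.11961564 0.02024366]
(560, 520, 3) (485, 520, 3) 6.933333333333334
```

View pics/ss11.png

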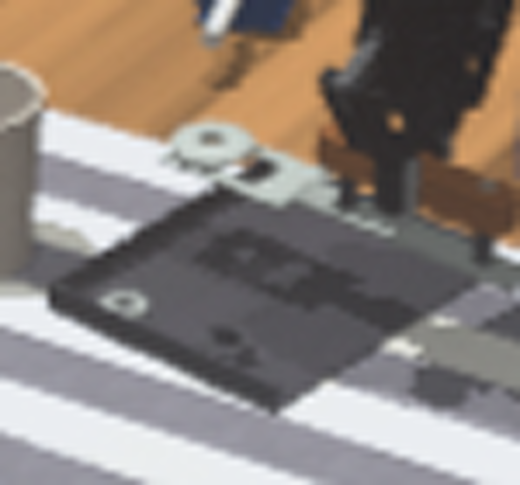

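View pics/die.png

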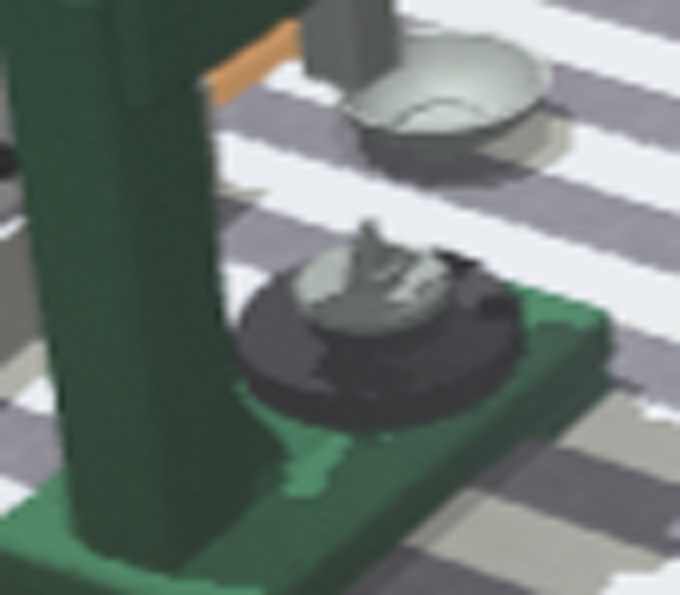

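View pics/diet.png

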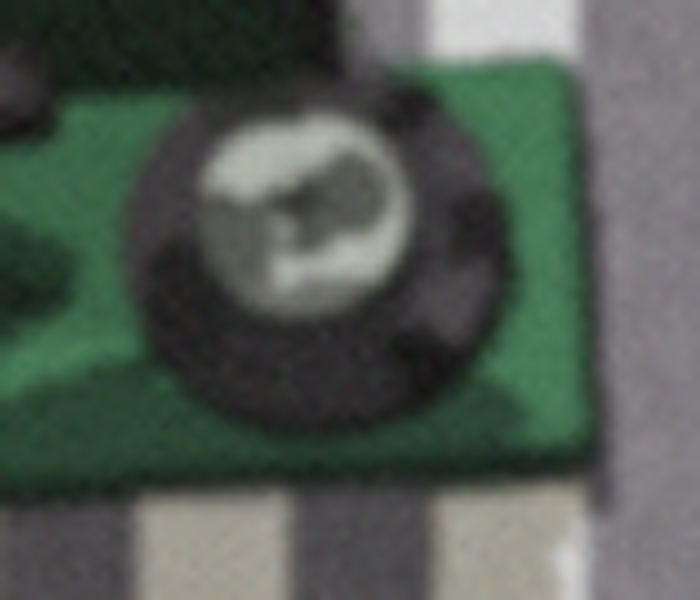

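```bash
python3 - <<'E'
from h import *
T=np.load("t11.npz");S=np.load("s10.npz")
Ct,_=cloud("top",T["d"]);Cs,_=cloud("side",S["d"])
def zz(C,pts,r):
    o=[]
    for (u,v) in pts:
        P=C[int(round(v))-r:int(round(v))+r+1,int(round(u))-r:int(round(u))+r+1].reshape(-1,3);o.append(np.median(P[:,2]))
    return np.round(o,4)
t=lambda x,y:(200+x/10-.45,135+y/10-.45);s=lambda x,y:(150+x/8-.45,205+y/7-.45)
print("top table z",zz(Ct,[t(300,380),t(200,330),t(160,250),t(450,270),t(400,370)],1))
print("top flange z",zz(Ct,[t(260,150),t(230,210),t(340,270),t(300,290),t(390,220)],1))
print("side table z",zz(Cs,[s(290,360),s(380,380),s(480,340),s(270,300)],1))
print("side flange z",zz(Cs,[s(320,280),s(410,310),s(430,265),s(350,310)],1))
# all histogram by radius around approx axis
for n,C in (("top",Ct),("side",Cs)):
    c=np.array([.62,.162]) 
    # table center from depth pts: z in .055-.07
    X=C.reshape(-1,3);m=(np.abs(X[:,:2]-c).max(1)<.07)&(X[:,2]>.052)&(X[:,2]<.14)
    X=X[m];r=np.hypot(*(X[:,:2]-c).T)
    for a in range(0,60,4):
        q=X[(r>=a/1e3)&(r<(a+4)/1e3)]
        if len(q):print(n,a,len(q),np.percentile(q[:,2],[10,50,90]).round(4))
E
```

```text
top table z [0.0595 0.0608 0.0638 0.0607 0.0622]
top flange z [0.0832 0.0825 0.0791 0.0811 0.0784]
side table z [0.0596 0.0616 0.0597 0.0605]
side flange z [0.0804 0.0803 0.0794 0.082 ]
top 0 1 [0.0526 0.0526 0.0526]
top 4 9 [0.0562 0.0597 0.0628]
top 8 11 [0.0601 0.061  0.065 ]
top 12 21 [0.0583 0.0607 0.0656]
top 16 28 [0.0592 0.0614 0.0655]
top 20 35 [0.0583 0.0629 0.0649]
top 24 36 [0.0569 0.0616 0.0671]
top 28 45 [0.0583 0.0626 0.081 ]
top 32 51 [0.0588 0.0632 0.0819]
top 36 55 [0.0597 0.0642 0.0821]
top 40 56 [0.0597 0.0713 0.083 ]
top 44 57 [0.0605 0.079  0.0865]
top 48 61 [0.06   0.0772 0.0909]
top 52 68 [0.0586 0.0788 0.1054]
top 56 60 [0.0595 0.0722 0.0905]
side 4 1 [0.0578 0.0578 0.0578]
side 8 4 [0.0572 0.0593 0.0602]
side 12 8 [0.0592 0.06   0.0634]
side 16 12 [0.0584 0.0595 0.0623]
side 20 13 [0.058  0.0601 0.0625]
side 24 11 [0.0594 0.0606 0.063 ]
side 28 13 [0.0589 0.0616 0.078 ]
side 32 21 [0.0584 0.0616 0.0796]
side 36 22 [0.0578 0.0677 0.0819]
side 40 18 [0.0603 0.0792 0.083 ]
side 44 19 [0.0583 0.0611 0.0833]
side 48 24 [0.0593 0.0642 0.0848]
side 52 28 [0.0587 0.0703 0.093 ]
side 56 38 [0.0597 0.0805 0.107 ]
```

```bash
python3 - <<'E'
from h import *
t=lambda x,y:(200+x/10-.45,135+y/10-.45);s=lambda x,y:(150+x/8-.45,205+y/7-.45)
def circ(n,pts,z):
    P=ray(n,pts,z)[:,:2]; A=np.c_[2*P,np.ones(len(P))];x=np.linalg.lstsq(A,(P**2).sum(1),rcond=None)[0];return x[:2].round(4),np.sqrt(x[2]+x[:2]@x[:2]).round(4)
# edge points in top: table
print("table top",circ("top",[t(125,250),t(150,340),t(225,410),t(318,435),t(420,405),t(490,340),t(512,260),t(490,170)],.062))
print("flange top",circ("top",[t(198,213),t(215,270),t(250,305),t(305,322),t(360,302),t(400,260),t(413,205),t(395,150),t(350,115),t(300,107),t(245,125),t(210,165)],.081))
print("pin tip top",ray("top",[t(290,197)],.111))
print("side flange",circ("side",[s(293,290),s(300,270),s(330,250),s(452,275),s(445,300),s(420,318),s(370,325),s(330,315),s(305,302)],.081))
print("side table", circ("side",[s(238,335),s(255,370),s(300,395),s(375,407),s(450,395),s(500,365),s(525,330),s(270,280)],.062))
print("pin tip side",ray("side",[s(370,220)],.111))
# press yaw from base edges
print("base right edge top z.042",ray("top",[t(575,80),t(590,440)],.042), "bottom edge",ray("top",[t(20,490),t(570,450)],.042))
# washer in side/top
sd=lambda x,y:(245+x/6.9333-.43,160+y/6.9333-.43)
for z in (.066,.068):print("washer side top",ray("side",[sd(211,138)],z))
E
```

```text
table top (array([0.642 , 0.2082]), np.float64(0.0516))
flange top (array([0.6463, 0.2098]), np.float64(0.0291))
pin tip top [[0.64059922 0.21048018 0.111     ]]
side flange (array([0.6433, 0.2143]), np.float64(0.029))
side table (array([0.6395, 0.2177]), np.float64(0.0532))
pin tip side [[0.64456958 0.212938   0.111     ]]
base right edge top z.042 [[0.69534268 0.14000696 0.042     ]
 [0.59270462 0.137433   0.042     ]] bottom edge [[0.5829166  0.29153385 0.042     ]
 [0.59004951 0.14288301 0.042     ]]
washer side top [[ 0.65987982 -0.26500776  0.066     ]]
washer side top [[ 0.65808172 -0.26187883  0.068     ]]
```

View pics/w11.png

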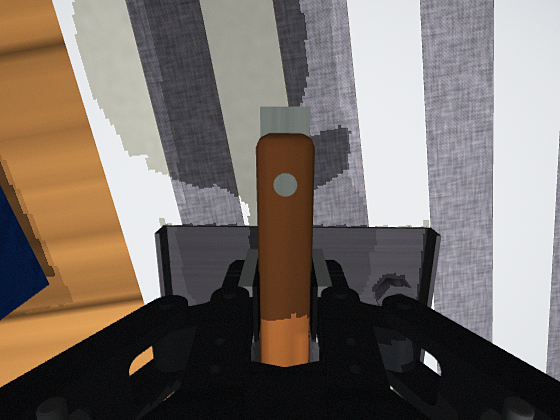

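View pics/tt11.png

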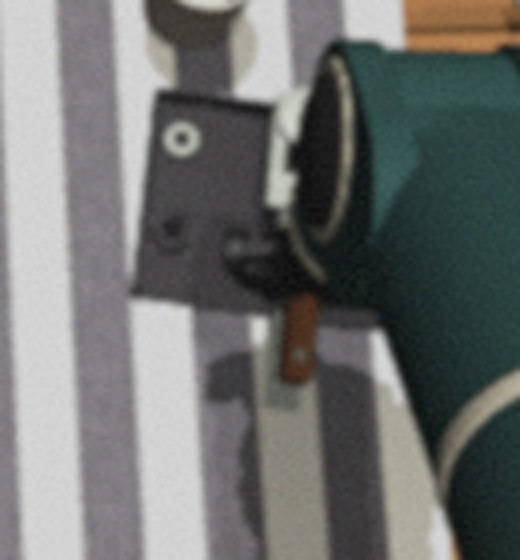

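```bash
cat >> h.py <<'E'
def planS(way,n,yaw=None,claw=0):
    """smooth path through waypoints (spline in arc param, smoothstep timing)"""
    from scipy.interpolate import PchipInterpolator
    s=ctrl.sense();p0=s["position"];Rc=R.from_euler('xyz',s["orientation"])
    W=np.vstack([p0]+[np.array(w) for w in way]);L=np.r_[0,np.cumsum(np.linalg.norm(np.diff(W,axis=0),axis=1))]
    f=PchipInterpolator(L,W);z=Rc.as_matrix()[:,2];y0=np.arctan2(z[1],z[0]);dy=(yaw-y0) if yaw is not None else 0
    # trapezoid w/ ramps
    k=np.arange(n);v=np.minimum(1,np.minimum(k+1,n-k)/5.);a=np.cumsum(v)/v.sum()
    p=p0.copy();rows=[];al=0
    for i in range(n):
        sh=Rc.inv().apply(f(a[i]*L[-1])-p).round(4);w=round(-dy*(a[i]-al),4);al=a[i]
        p=p+Rc.apply(sh);Rc=Rc*R.from_rotvec([w,0,0]);rows.append(list(sh)+[w,0,0,claw])
    for i in range(0,n,12): print("; ".join(" ".join(f"{x:g}" for x in r) for r in rows[i:i+12]));print()
    print("end",p,np.abs(np.array(rows)).max(0))
E
python3 - <<'E'
from h import *
planS([[.50,-.20,.16],[.45,-.10,.169],[.44,.08,.169],[.45,.19,.169],[.4847,.204,.169]],48,yaw=.05)
E
```

```text
-0.0024 0.0007 -0.001 -0.0009 0 0 0; -0.0049 0.0016 -0.002 -0.0019 0 0 0; -0.0072 0.0025 -0.0031 -0.0028 0 0 0; -0.0094 0.0036 -0.0042 -0.0038 0 0 0; -0.0109 0.0051 -0.0054 -0.0047 0 0 0; -0.0095 0.0056 -0.0054 -0.0047 0 0 0; -0.0075 0.006 -0.0057 -0.0047 0 0 0; -0.005 0.0065 -0.0057 -0.0047 0 0 0; -0.0023 0.007 -0.0059 -0.0047 0 0 0; -0.0016 0.0078 -0.0067 -0.0047 0 0 0; -0.0015 0.0086 -0.0074 -0.0047 0 0 0; -0.0013 0.0094 -0.0077 -0.0047 0 0 0

-0.0012 0.0099 -0.0076 -0.0047 0 0 0; -0.0009 0.0104 -0.0074 -0.0047 0 0 0; -0.0008 0.0107 -0.0068 -0.0047 0 0 0; -0.0006 0.011 -0.0059 -0.0047 0 0 0; -0.0003 0.011 -0.0047 -0.0047 0 0 0; -0.0001 0.011 -0.0031 -0.0047 0 0 0; -0.0001 0.0109 -0.0022 -0.0047 0 0 0; 0 0.0112 -0.002 -0.0047 0 0 0; 0 0.0113 -0.0019 -0.0047 0 0 0; 0 0.0114 -0.0018 -0.0047 0 0 0; 0 0.0116 -0.0016 -0.0047 0 0 0; 0 0.0117 -0.0016 -0.0047 0 0 0

0 0.0118 -0.0014 -0.0047 0 0 0; 0 0.0119 -0.0013 -0.0047 0 0 0; -0 0.0119 -0.0011 -0.0047 0 0 0; -0 0.0119 -0.0011 -0.0047 0 0 0; -0 0.012 -0.0008 -0.0047 0 0 0; -0 0.0119 -0.0008 -0.0047 0 0 0; -0 0.0119 -0.0005 -0.0047 0 0 0; -0 0.0119 -0.0005 -0.0047 0 0 0; -0 0.0118 -0.0003 -0.0047 0 0 0; -0 0.0119 -0.0001 -0.0047 0 0 0; -0 0.0128 0.0001 -0.0047 0 0 0; -0 0.0134 0.0004 -0.0047 0 0 0

-0 0.0136 0.0007 -0.0047 0 0 0; -0 0.0134 0.001 -0.0047 0 0 0; -0 0.0129 0.0012 -0.0047 0 0 0; -0 0.0119 0.0016 -0.0047 0 0 0; -0 0.0105 0.0018 -0.0047 0 0 0; -0 0.0088 0.0021 -0.0047 0 0 0; -0 0.0066 0.0025 -0.0047 0 0 0; 0 0.0051 0.0078 -0.0047 0 0 0; 0 0.0032 0.01 -0.0038 0 0 0; 0.0001 0.0018 0.0085 -0.0028 0 0 0; -0 0.001 0.0056 -0.0019 0 0 0; -0 0.0004 0.0028 -0.0009 0 0 0

end [0.48474942 0.20397486 0.16899098] [0.0109 0.0136 0.01   0.0047 0.     0.     0.    ]
```

arm_command --steps "-0.0024 0.0007 -0.001 -0.0009 0 0 0; -0.0049 0.0016 -0.002 -0.0019 0 0 0; -0.0072 0.0025 -0.0031 -0.0028 0 0 0; -0.0094 0.0036 -0.0042 -0.0038 0 0 0; -0.0109 0.0051 -0.0054 -0.0047 0 0 0; -0.0095 0.0056 -0.0054 -0.0047 0 0 0; -0.0075 0.006 -0.0057 -0.0047 0 0 0; -0.005 0.0065 -0.0057 -0.0047 0 0 0; -0.0023 0.007 -0.0059 -0.0047 0 0 0; -0.0016 0.0078 -0.0067 -0.0047 0 0 0; -0.0015 0.0086 -0.0074 -0.0047 0 0 0; -0.0013 0.0094 -0.0077 -0.0047 0 0 0"

```text
t: 16.68
position: [0.4784, -0.1673, 0.1653]
orientation: [0.013, 1.567, -0.098]
force: [1.2, -0.4, -2.9]
grip_width: 0.0189
```

arm_command --steps "-0.0012 0.0099 -0.0076 -0.0047 0 0 0; -0.0009 0.0104 -0.0074 -0.0047 0 0 0; -0.0008 0.0107 -0.0068 -0.0047 0 0 0; -0.0006 0.011 -0.0059 -0.0047 0 0 0; -0.0003 0.011 -0.0047 -0.0047 0 0 0; -0.0001 0.011 -0.0031 -0.0047 0 0 0; -0.0001 0.0109 -0.0022 -0.0047 0 0 0; 0 0.0112 -0.002 -0.0047 0 0 0; 0 0.0113 -0.0019 -0.0047 0 0 0; 0 0.0114 -0.0018 -0.0047 0 0 0; 0 0.0116 -0.0016 -0.0047 0 0 0; 0 0.0117 -0.0016 -0.0047 0 0 0"

```text
t: 17.68
position: [0.444, -0.031, 0.1692]
orientation: [-0.063, 1.567, -0.118]
force: [0.6, 0.4, -2.4]
grip_width: 0.0192
```

arm_command --steps "0 0.0118 -0.0014 -0.0047 0 0 0; 0 0.0119 -0.0013 -0.0047 0 0 0; 0 0.0119 -0.0011 -0.0047 0 0 0; 0 0.0119 -0.0011 -0.0047 0 0 0; 0 0.012 -0.0008 -0.0047 0 0 0; 0 0.0119 -0.0008 -0.0047 0 0 0; 0 0.0119 -0.0005 -0.0047 0 0 0; 0 0.0119 -0.0005 -0.0047 0 0 0; 0 0.0118 -0.0003 -0.0047 0 0 0; 0 0.0119 -0.0001 -0.0047 0 0 0; 0 0.0128 0.0001 -0.0047 0 0 0; 0 0.0134 0.0004 -0.0047 0 0 0"

```text
t: 18.68
position: [0.4407, 0.1142, 0.1691]
orientation: [-0.157, 1.567, -0.155]
force: [-0.2, -0.1, -3.3]
grip_width: 0.0189
```

arm_command --steps "0 0.0136 0.0007 -0.0047 0 0 0; 0 0.0134 0.001 -0.0047 0 0 0; 0 0.0129 0.0012 -0.0047 0 0 0; 0 0.0119 0.0016 -0.0047 0 0 0; 0 0.0105 0.0018 -0.0047 0 0 0; 0 0.0088 0.0021 -0.0047 0 0 0; 0 0.0066 0.0025 -0.0047 0 0 0; 0 0.0051 0.0050 -0.0047 0 0 0; 0 0.0032 0.007 -0.0038 0 0 0; 0 0.0018 0.006 -0.0028 0 0 0; 0 0.001 0.003 -0.0019 0 0 0; 0 0.0004 0.001 -0.0009 0 0 0"

```text
t: 19.68
position: [0.4729, 0.2032, 0.1691]
orientation: [-0.159, 1.567, -0.111]
force: [0.3, -0.6, -2.7]
grip_width: 0.019
```

arm_command --steps "0 0 0 0 0 0 0; 0 0 0 0 0 0 0; 0 0 0 0 0 0 0"

```text
t: 19.93
position: [0.4721, 0.2031, 0.1692]
orientation: [-0.241, 1.567, -0.193]
force: [0.1, -0.5, -2.2]
grip_width: 0.0193
```

```bash
python3 - <<'E'
from h import *
snap(12,tb=(110,250,190,330),sb=(195,275,160,260))
s=ctrl.sense();print(R.from_euler('xyz',s["orientation"]).as_matrix().round(4),s["joint_pos"])
E
```

```text
19.9333 [0.47205865 0.20311638 0.1692245 ] [ 0.06539589 -0.50183455 -2.15181021] [-0.01578981  0.12388781  0.03504801]
(560, 560, 3) (448, 560, 3) 5.6
[[ 4.000e-03 -4.820e-02  9.988e-01]
 [-7.000e-04  9.988e-01  4.820e-02]
 [-1.000e+00 -9.000e-04  3.900e-03]] [ 0.17244737  0.43228595 -0.78107591  1.9505237   0.38678627  0.90885281
  0.81416303]
```

View pics/ss12.png

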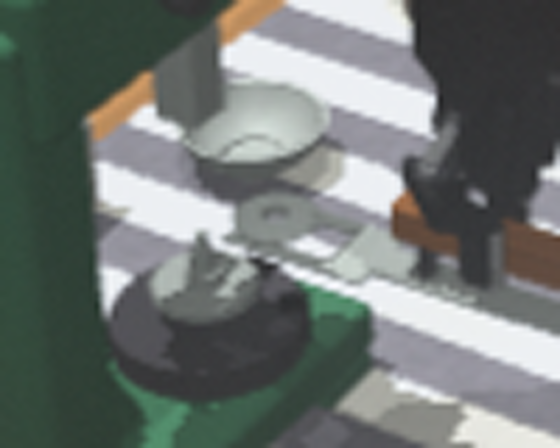

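View pics/tt12.png

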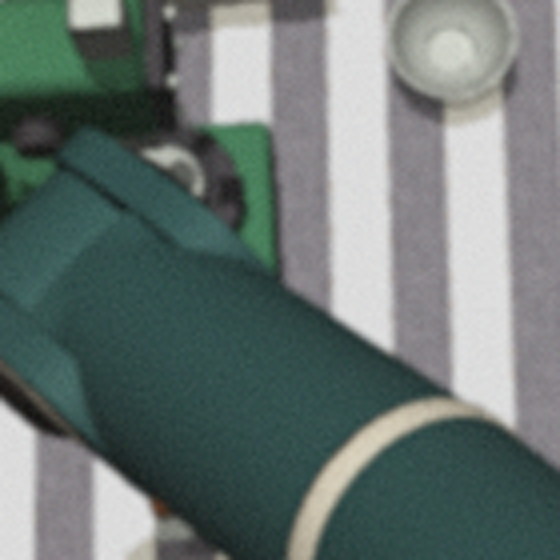

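```bash
python3 - <<'E'
from h import *
cv2.imwrite("pics/s12full.png",np.load("s12.npz")["p"]);cv2.imwrite("pics/t12full.png",np.load("t12.npz")["p"])
C,_=cloud("top",np.load("t12.npz")["d"])
for r in range(120,260,10): print(r,C[r,190:330:10].round(2)[:,[0,1,2]].tolist()[::2])
E
```

```text
120 [[0.64, 0.27, 0.33], [0.63, 0.22, 0.36], [0.65, 0.18, 0.33], [0.78, 0.16, 0.0], [0.78, 0.1, 0.0], [0.77, 0.05, 0.02], [0.77, -0.01, 0.01]]
130 [[0.62, 0.27, 0.34], [0.62, 0.22, 0.33], [0.62, 0.18, 0.32], [0.75, 0.16, 0.0], [0.75, 0.1, -0.0], [0.75, 0.05, -0.0], [0.74, -0.01, 0.02]]
140 [[0.61, 0.27, 0.3], [0.62, 0.23, 0.29], [0.62, 0.19, 0.27], [0.72, 0.16, -0.0], [0.72, 0.11, -0.0], [0.72, 0.05, -0.0], [0.72, -0.01, -0.0]]
150 [[0.68, 0.32, 0.04], [0.52, 0.2, 0.5], [0.66, 0.21, 0.08], [0.67, 0.16, 0.05], [0.69, 0.11, -0.0], [0.69, 0.05, 0.0], [0.69, -0.01, -0.0]]
160 [[0.63, 0.31, 0.1], [0.5, 0.2, 0.5], [0.49, 0.16, 0.53], [0.64, 0.16, 0.06], [0.66, 0.11, 0.01], [0.65, 0.05, 0.01], [0.65, -0.01, 0.0]]
170 [[0.49, 0.24, 0.49], [0.48, 0.2, 0.51], [0.47, 0.16, 0.53], [0.62, 0.16, 0.04], [0.63, 0.11, -0.0], [0.63, 0.05, 0.0], [0.62, -0.0, 0.0]]
180 [[0.46, 0.23, 0.5], [0.45, 0.19, 0.53], [0.45, 0.16, 0.55], [0.44, 0.12, 0.56], [0.6, 0.11, 0.01], [0.6, 0.05, -0.0], [0.6, -0.0, 0.0]]
190 [[0.44, 0.23, 0.52], [0.44, 0.19, 0.54], [0.43, 0.16, 0.57], [0.42, 0.12, 0.59], [0.42, 0.09, 0.58
[... 197 characters left out ...]
4, 0.47], [0.4, 0.19, 0.53], [0.39, 0.15, 0.58], [0.38, 0.12, 0.61], [0.38, 0.09, 0.63], [0.38, 0.06, 0.64], [0.51, -0.0, 0.0]]
220 [[0.49, 0.33, 0.0], [0.4, 0.2, 0.47], [0.38, 0.15, 0.58], [0.37, 0.12, 0.62], [0.36, 0.09, 0.64], [0.36, 0.06, 0.66], [0.36, 0.03, 0.66]]
230 [[0.46, 0.33, 0.01], [0.46, 0.28, -0.01], [0.36, 0.16, 0.57], [0.35, 0.12, 0.62], [0.35, 0.09, 0.65], [0.34, 0.06, 0.67], [0.34, 0.03, 0.68]]
240 [[0.44, 0.33, 0.0], [0.43, 0.27, 0.0], [0.41, 0.2, 0.13], [0.34, 0.12, 0.61], [0.33, 0.09, 0.65], [0.33, 0.06, 0.67], [0.32, 0.04, 0.69]]
250 [[0.41, 0.33, -0.0], [0.41, 0.27, -0.0], [0.41, 0.22, -0.0], [0.32, 0.12, 0.6], [0.32, 0.09, 0.65], [0.31, 0.06, 0.68], [0.31, 0.04, 0.7]]
```

View pics/s12full.png

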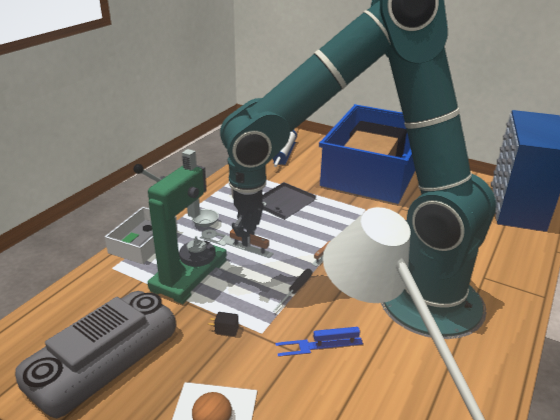

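View pics/t12full.png

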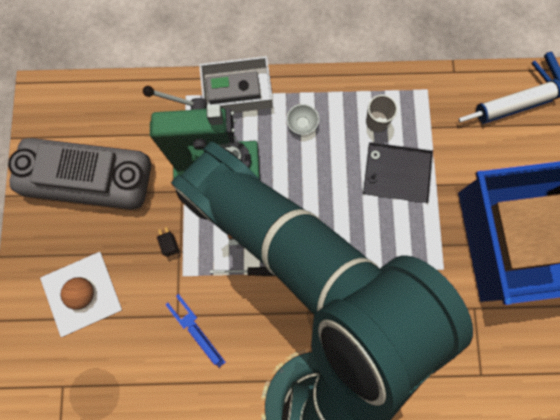

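```bash
python3 - <<'E'
from h import *
p=np.load("s12.npz")["p"]
cv2.imwrite("pics/z12.png",cv2.resize(p[222:262,180:225],None,fx=16,fy=14,interpolation=2))
s=lambda x,y:(160+x/5.6-.41,195+y/5.6-.41)
W=ray("side",[s(272,212)],.1365)[0];P=ray("side",[s(203,236)],.111)[0]
T=ctrl.sense()["position"];f=np.array([.9988,.0482]);g=np.array([-.0482,.9988])
print("washer",W,"pin",P,"w-tcp",(W-T)[:2]@f,(W-T)[:2]@g,"pin-washer fwd/lat",(P-W)[:2]@f,(P-W)[:2]@g)
E
```

```text
washer [0.60187396 0.20931389 0.1365    ] pin [0.6421796  0.21588693 0.111     ] w-tcp 0.12991610303194429 -0.00014019937449916785 pin-washer fwd/lat 0.040574094639593196 0.004622422697305437
```

View pics/z12.png

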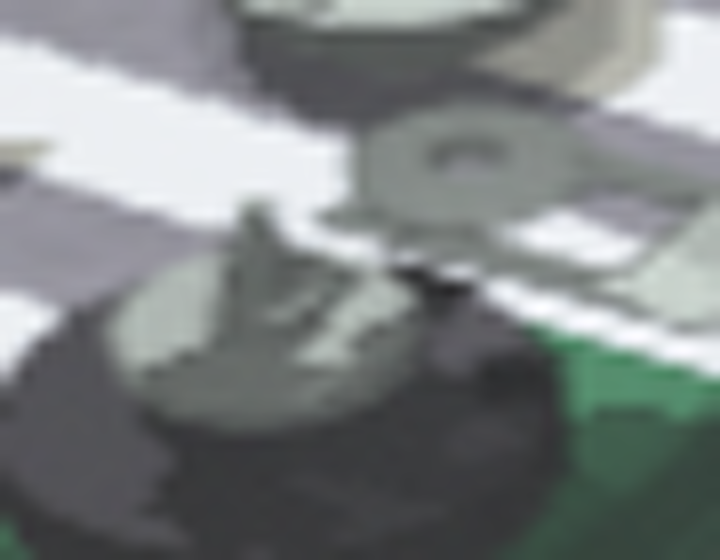

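```bash
cat > fit.py <<'E'
from h import *
from scipy.ndimage import map_coordinates
def score(n,img,c,z,r,amin=0,amax=360):
    a=np.radians(np.arange(amin,amax,4.));o=[]
    for rr in (r-.002,r+.002):
        P=np.stack([c[0]+rr*np.cos(a),c[1]+rr*np.sin(a),np.full_like(a,z)],-1);uv=proj(n,P)
        o.append(np.stack([map_coordinates(img[...,k].astype(float),[uv[:,1],uv[:,0]],order=1) for k in range(3)],-1))
    return np.minimum(np.abs(o[0]-o[1]).sum(-1),120).mean()
def best(n,img,z,r,**k):
    B=[(score(n,img,(x,y),z,r,**k),x,y) for x in np.arange(.63,.656,.0005) for y in np.arange(.198,.226,.0005)]
    B.sort(reverse=True);return np.round(B[0],4),np.mean(B[:12],0).round(4)
if __name__=="__main__":
    t=sum(np.load(f"t{k}.npz")["p"].astype(float) for k in (4,6,7,8,9,10,11))/7
    s=sum(np.load(f"s{k}.npz")["p"].astype(float) for k in (4,6,7,8,9,10,11))/7
    for n,im in (("top",t),("side",s)):
        print(n,"table",best(n,im,.062,.052))
        for z in (.077,.079,.081,.083,.085): print(n,"flange",z,best(n,im,z,.028))
    # reference: washer in tray before touched
    np.save("tm.npy",t);np.save("sm.npy",s)
E
python3 fit.py
```

```text
Traceback (most recent call last):
  File "fit.py", line 16, in <module>
    print(n,"table",best(n,im,.062,.052))
                    ~~~~^^^^^^^^^^^^^^^^
  File "fit.py", line 10, in best
    B=[(score(n,img,(x,y),z,r,**k),x,y) for x in np.arange(.63,.656,.0005) for y in np.arange(.198,.226,.0005)]
        ~~~~~^^^^^^^^^^^^^^^^^^^^^
  File "fit.py", line 6, in score
    P=np.stack([c[0]+rr*np.cos(a),c[1]+rr*np.sin(a),np.full_like(a,z)],-1);uv=proj(n,P)
                                                                              ~~~~^^^^^
  File "h.py", line 12, in proj
    i=ctrl.camera_info(n);K=i["K"]
ValueError: time passes only in moves, steps and waits
```

```bash
sed -i 's/i=ctrl.camera_info(n)/i=info(n)/' h.py; cat >> h.py <<'E'
_I={}
def info(n):
    if n not in _I:_I[n]=ctrl.camera_info(n)
    return _I[n]
E
python3 fit.py; python3 -c "
from h import *;print(ctrl.sense()['t'])"
```

```text
top table (array([43.0862,  0.63  ,  0.206 ]), array([42.3132,  0.6355,  0.2068]))
top flange 0.077 (array([107.9528,   0.647 ,   0.2105]), array([107.4921,   0.6472,   0.2106]))
top flange 0.079 (array([108.2074,   0.6465,   0.2105]), array([107.6159,   0.6467,   0.2105]))
top flange 0.081 (array([108.2746,   0.646 ,   0.2105]), array([107.7472,   0.646 ,   0.2102]))
top flange 0.083 (array([108.3711,   0.6455,   0.21  ]), array([107.8725,   0.6453,   0.2099]))
top flange 0.085 (array([108.4943,   0.6445,   0.21  ]), array([107.976 ,   0.6446,   0.2097]))
side table (array([62.9029,  0.643 ,  0.2145]), array([62.4201,  0.6431,  0.2141]))
side flange 0.077 (array([75.2553,  0.6475,  0.213 ]), array([74.5918,  0.6476,  0.2131]))
side flange 0.079 (array([75.4003,  0.646 ,  0.215 ]), array([74.636 ,  0.6458,  0.2152]))
side flange 0.081 (array([75.3768,  0.644 ,  0.2175]), array([74.6468,  0.644 ,  0.2172]))
side flange 0.083 (array([75.1732,  0.642 ,  0.2195]), array([74.6   ,  0.6422,  0.2194]))
side flange 0.085 (array([75.1364,  0.6405,  0.2215]), array([74.5675,  0.6403,  0.2216]))
20.0333
```

```bash
python3 - <<'E'
from h import *
z=lambda x,y:(180+x/16-.47,222+y/14-.46)
f=np.array([.9988,.0482]);g=np.array([-.0482,.9988]);T=ctrl.sense()["position"]
def pr(n,P): q=(P-T)[:2];print(n,P.round(4),"fwd",(q@f).round(4),"lat",(q@g).round(4))
pr("tipL",ray("side",[z(320,216)],.1285)[0])
pr("rootL",ray("side",[z(620,285)],.130)[0])
pr("hole",ray("side",[z(469,157)],.1365)[0])
pr("left ext",ray("side",[z(355,165)],.1335)[0]);pr("right ext",ray("side",[z(580,160)],.1335)[0])
pr("pin tip",ray("side",[z(258,208)],.111)[0])
E
```

```text
tipL [0.6165 0.2308 0.1285] fwd 0.1456 lat 0.0206
rootL [0.5567 0.2246 0.13  ] fwd 0.0855 lat 0.0173
hole [0.5993 0.2096 0.1365] fwd 0.1274 lat 0.0002
left ext [0.6175 0.2188 0.1335] fwd 0.1459 lat 0.0086
right ext [0.5848 0.1969 0.1335] fwd 0.1122 lat -0.0118
pin tip [0.6436 0.2148 0.111 ] fwd 0.1719 lat 0.0033
```

arm_command --steps "0 0.0003 0.002 0 0 0 0; 0 0.0003 0.004 0 0 0 0; 0 0.0003 0.006 0 0 0 0; 0 0.0003 0.0065 0 0 0 0; 0 0.0004 0.0065 0 0 0 0; 0 0.0003 0.0065 0 0 0 0; 0 0.0003 0.006 0 0 0 0; 0 0.0003 0.004 0 0 0 0; 0.001 0 0.002 0 0 0 0; 0.003 0 0.001 0 0 0 0; 0.004 0 0 0 0 0 0; 0.002 0 0 0 0 0 0"

```text
t: 21.03
position: [0.5162, 0.2079, 0.1587]
orientation: [-0.317, 1.568, -0.269]
force: [-0.1, 0.2, -2.5]
grip_width: 0.019
```

arm_command --steps "0 0 0 0 0 0 0; 0 0 0 0 0 0 0"

```text
t: 21.2
position: [0.5163, 0.208, 0.1592]
orientation: [-0.249, 1.567, -0.2]
force: [0.4, -0.3, -2.6]
grip_width: 0.0195
```

```bash
python3 - <<'E'
from h import *
snap(13,tb=(110,250,190,330),sb=(215,270,170,230))
s=ctrl.sense();print(R.from_euler('xyz',s["orientation"]).as_matrix().round(4))
E
```

```text
21.2 [0.51632804 0.20800966 0.15924564] [ 0.37551038 -0.31864362 -2.64439155] [-0.02064278  0.18259499  0.00933534]
(560, 560, 3) (440, 480, 3) 8
[[ 4.000e-03 -4.850e-02  9.988e-01]
 [-6.000e-04  9.988e-01  4.850e-02]
 [-1.000e+00 -8.000e-04  4.000e-03]]
```

View pics/ss13.png

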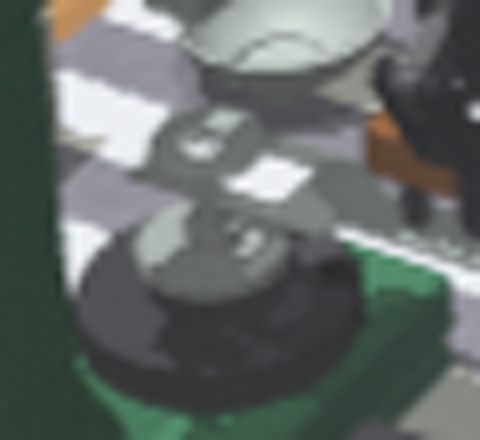

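View pics/tt13.png

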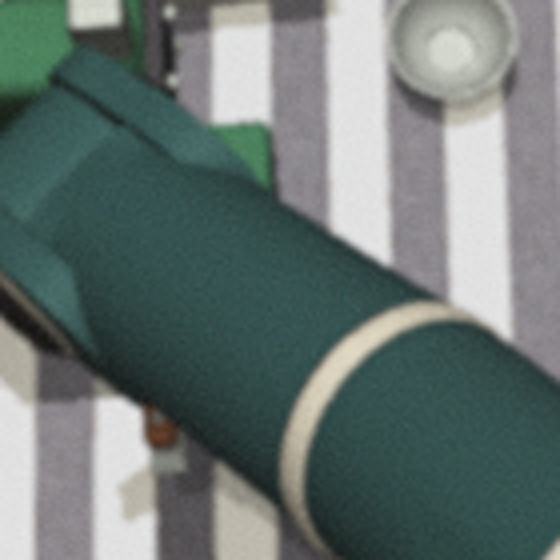

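```bash
python3 - <<'E'
from h import *
p=np.load("s13.npz")["p"];cv2.imwrite("pics/z13.png",cv2.resize(p[222:262,180:225],None,fx=16,fy=14,interpolation=2))
# predicted pixels of washer circle/hole if at TCP+.128
T=ctrl.sense()["position"];f=np.array([.9988,.0485,.004])
c=T+.128*f;c[2]+=-.0417+.0085
a=np.linspace(0,2*np.pi,60,endpoint=False)
im=cv2.resize(p[222:262,180:225],None,fx=16,fy=14,interpolation=2)
def draw(c,r,col,z=None):
    P=np.stack([c[0]+r*np.cos(a),c[1]+r*np.sin(a),np.full_like(a,c[2])],-1);q=proj("side",P);q=np.stack([(q[:,0]-180+.47)*16,(q[:,1]-222+.46)*14],-1)
    cv2.polylines(im,[q.astype(int)],True,col,1)
draw(c,.019,(0,0,255));draw(c,.007,(0,0,255))
draw(np.array([.644,.214,.081]),.028,(255,0,0));draw(np.array([.644,.214,.111]),.003,(0,255,255));draw(np.array([.644,.214,.062]),.052,(0,255,0))
cv2.imwrite("pics/o13.png",im);print(c)
E
```

```text
[0.64435423 0.21425232 0.12681779]
```

View pics/o13.png

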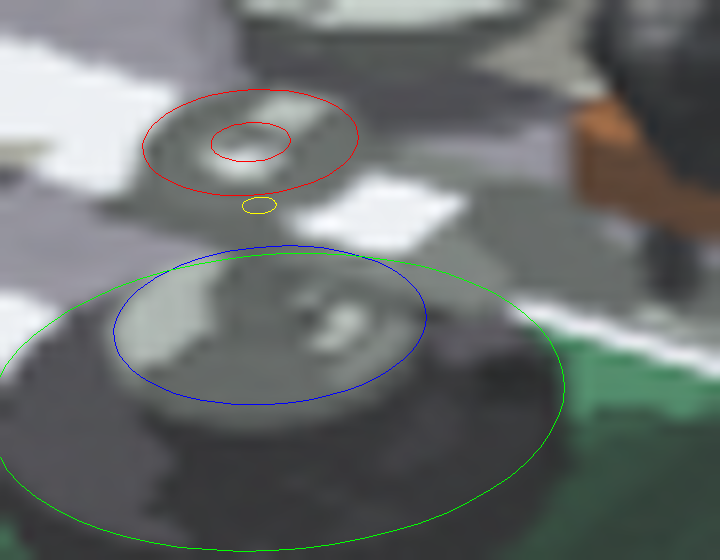

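View pics/z13.png

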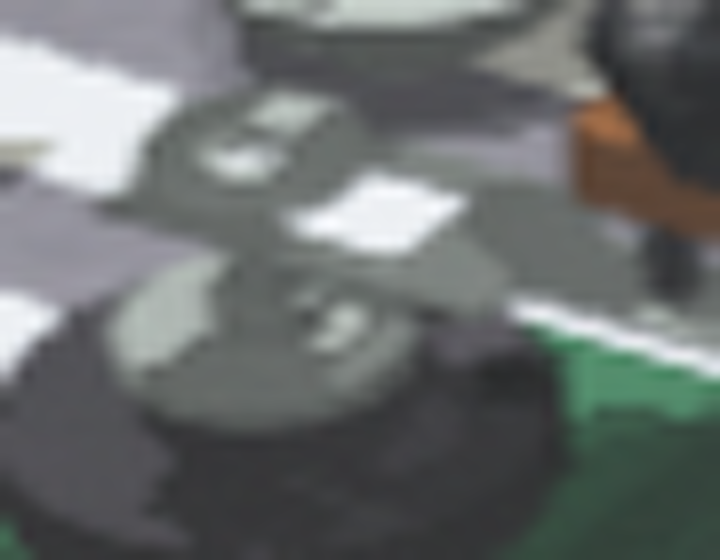

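arm_command --steps "0.001 0 0 0 0 0 0; 0.002 0 0 0 0 0 0; 0.002 0 0 0 0 0 0; 0.002 0 0 0 0 0 0; 0.002 0 0 0 0 0 0; 0.002 0 0 0 0 0 0; 0.002 0 0 0 0 0 0; 0.001 0 0 0 0 0 0; 0 0 0 0 0 0 0"

```text
t: 22.05
position: [0.5165, 0.208, 0.1451]
orientation: [-0.24, 1.567, -0.192]
force: [1.3, 0.3, -3.3]
grip_width: 0.0191
```

```bash
cat > ov.py <<'E'
from h import *
def ov(k):
    s=ctrl.sense();T=s["position"];print(s["t"],T.round(4),s["force"].round(2),s["ft_torque"].round(3))
    p,d=ctrl.camera("side");cv2.imwrite(f"pics/z{k}.png",cv2.resize(p[222:262,180:225],None,fx=16,fy=14,interpolation=2))
    M=R.from_euler('xyz',s["orientation"]).as_matrix();f=M[:,2];c=T+.128*f+.0332*np.array([0,0,-1]);print("pred washer top",c.round(4),f.round(4))
    im=cv2.resize(p[222:262,180:225],None,fx=16,fy=14,interpolation=2);a=np.linspace(0,2*np.pi,60,endpoint=False)
    for c,r,col in ((c,.019,(0,0,255)),(c,.007,(0,0,255)),(np.array([.644,.214,.111]),.003,(0,255,255)),(np.array([.644,.214,.089]),.006,(0,255,255))):
        P=np.stack([c[0]+r*np.cos(a),c[1]+r*np.sin(a),np.full_like(a,c[2])],-1);q=proj("side",P);q=np.stack([(q[:,0]-180+.47)*16,(q[:,1]-222+.46)*14],-1)
        cv2.polylines(im,[q.astype(int)],True,col,1)
    cv2.imwrite(f"pics/o{k}.png",im)
E
python3 -c "
from ov import *
ov(14)"
```

```text
22.05 [0.5165 0.208  0.1451] [ 1.34  0.27 -3.33] [0.001 0.106 0.025]
pred washer top [0.6444 0.2142 0.1124] [0.9988 0.0484 0.0035]
```

View pics/o14.png

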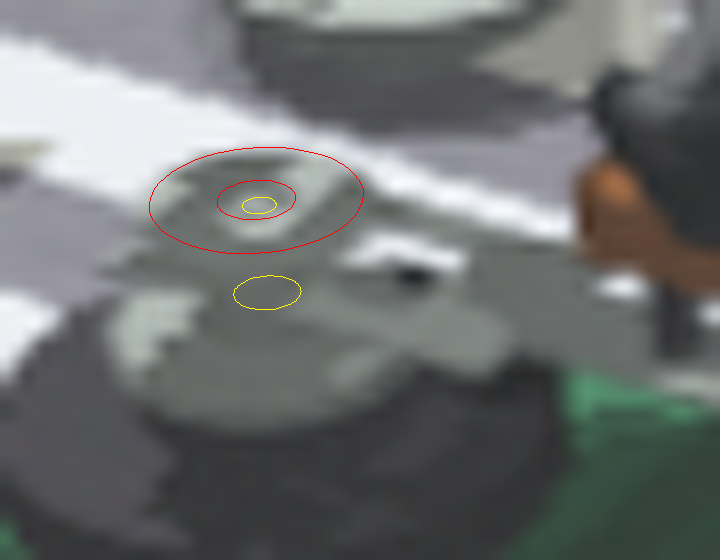

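View pics/z14.png

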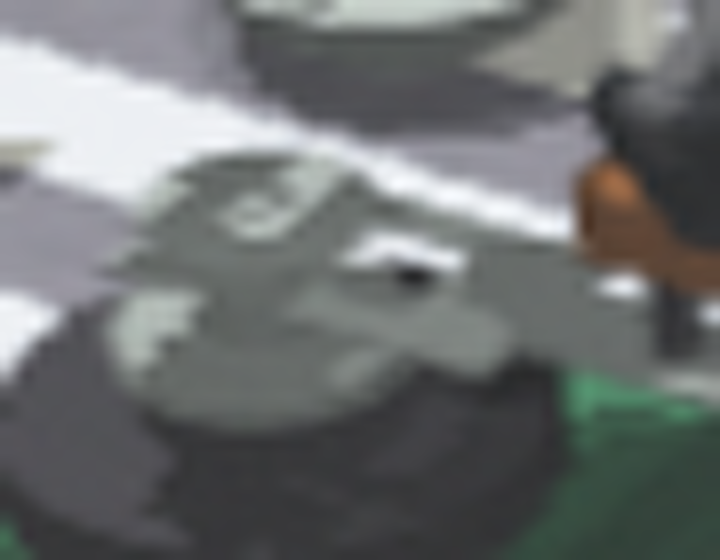

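arm_command --steps "0.001 0 0 0 0 0 0; 0.001 0 0 0 0 0 0; 0.001 0 0 0 0 0 0; 0.001 0 0 0 0 0 0; 0 0 0 0 0 0 0"

```text
t: 22.52
position: [0.5166, 0.208, 0.1412]
orientation: [-0.223, 1.567, -0.175]
force: [-0.2, 1.2, -2.8]
grip_width: 0.0194
```

arm_command --steps "0.001 0 0 0 0 0 0; 0.001 0 0 0 0 0 0; 0.001 0 0 0 0 0 0; 0.001 0 0 0 0 0 0; 0 0 0 0 0 0 0"

```text
t: 22.93
position: [0.5166, 0.208, 0.1372]
orientation: [-0.223, 1.567, -0.175]
force: [0.1, 0.1, -2.0]
grip_width: 0.0192
```

```bash
python3 -c "
from ov import *
ov(15)"
```

```text
22.9333 [0.5166 0.208  0.1372] [ 0.1   0.12 -2.01] [ 0.015  0.119 -0.012]
pred washer top [0.6444 0.2142 0.1044] [0.9988 0.0484 0.0036]
```

View pics/o15.png

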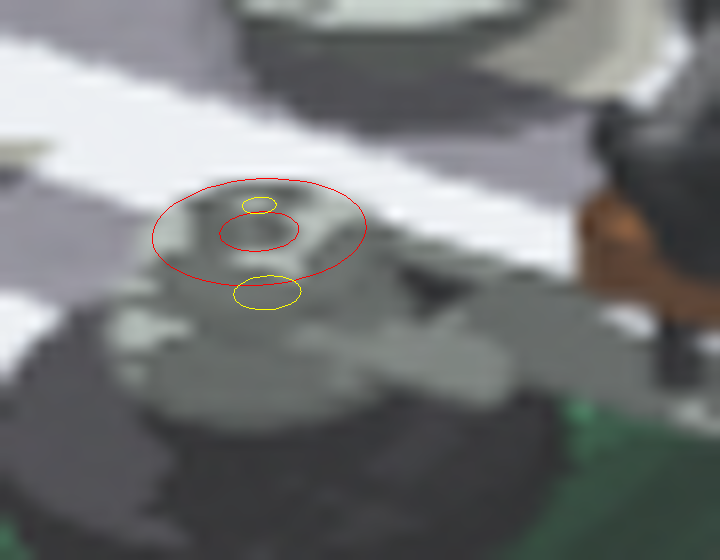

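View pics/z15.png

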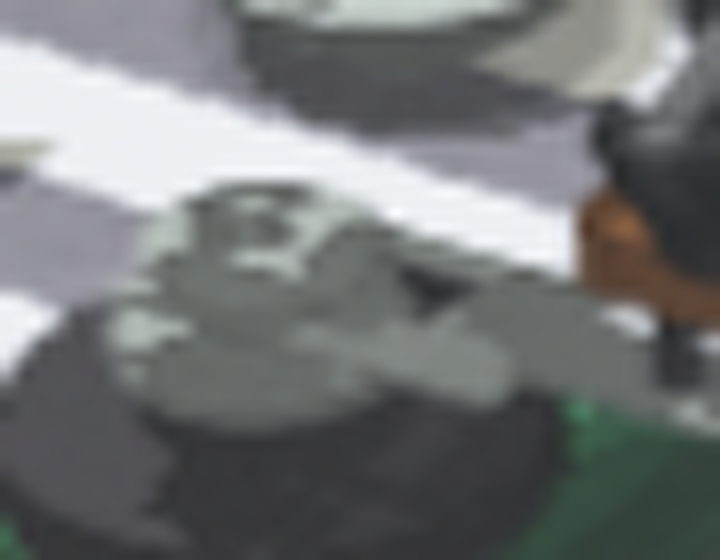

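arm_command --steps "0.001 0 0 0 0 0 0; 0.001 0 0 0 0 0 0; 0.001 0 0 0 0 0 0; 0 0 0 0 0 0 0"

```text
t: 23.32
position: [0.5166, 0.2079, 0.1342]
orientation: [-0.231, 1.567, -0.183]
force: [-0.1, -0.3, -3.2]
grip_width: 0.0193
```

arm_command --steps "0.001 0 0 0 0 0 0; 0.001 0 0 0 0 0 0; 0.001 0 0 0 0 0 0; 0 0 0 0 0 0 0"

```text
t: 23.65
position: [0.5166, 0.208, 0.1312]
orientation: [-0.226, 1.567, -0.178]
force: [-0.6, 0.1, -2.9]
grip_width: 0.0189
```

```bash
python3 -c "
from ov import *
ov(16)"
```

```text
23.65 [0.5166 0.208  0.1312] [-0.62  0.07 -2.91] [-0.011  0.092 -0.022]
pred washer top [0.6444 0.2141 0.0984] [0.9988 0.0484 0.0036]
```

View pics/o16.png

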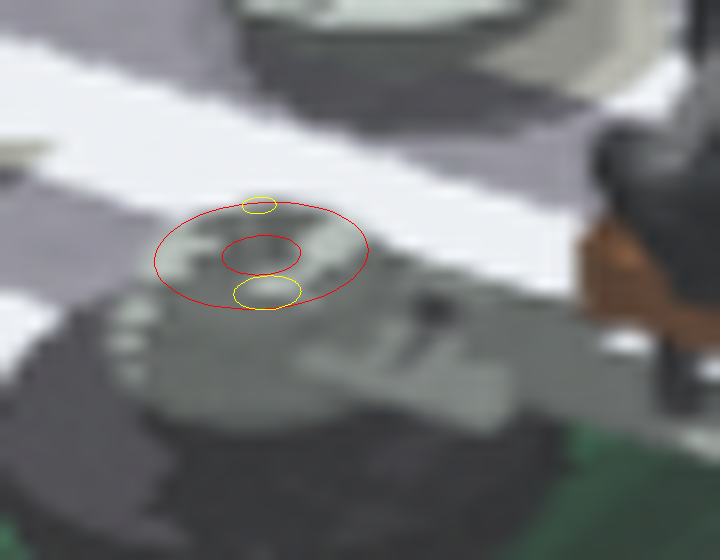

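View pics/z16.png

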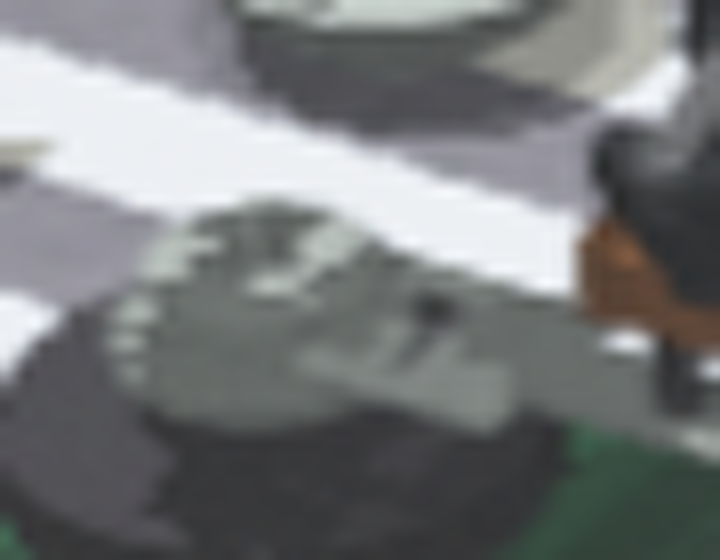

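arm_command --steps "0.001 0 0 0 0 0 0; 0.001 0 0 0 0 0 0; 0 0 0 0 0 0 0"

```text
t: 23.95
position: [0.5166, 0.2079, 0.1292]
orientation: [-0.217, 1.567, -0.168]
force: [0.5, -0.9, -3.3]
grip_width: 0.0192
```

```bash
python3 -c "
from h import *
s=ctrl.sense();print(s['position'],s['force'],s['ft_torque'])"
```

```text
[0.51663708 0.20793758 0.12918073] [ 0.5145655  -0.89563069 -3.27422882] [ 0.03040244  0.141698   -0.05784225]
```

arm_command --steps "0.001 0 0 0 0 0 0; 0.001 0 0 0 0 0 0; 0 0 0 0 0 0 0"

```text
t: 24.2
position: [0.5167, 0.208, 0.1272]
orientation: [-0.204, 1.567, -0.155]
force: [-0.1, -0.5, -2.1]
grip_width: 0.0193
```

```bash
python3 -c "
from h import *
s=ctrl.sense();print(s['position'],s['force'],s['ft_torque'])"
```

```text
[0.51667457 0.20799023 0.12723831] [-0.07488002 -0.49594863 -2.11848264] [-0.02538309  0.02461483  0.03479688]
```

arm_command --steps "0.001 0 0 0 0 0 0; 0 0 0 0 0 0 0; 0 0 0 0 0 0 0"

```text
t: 24.45
position: [0.5167, 0.208, 0.1264]
orientation: [-0.203, 1.567, -0.154]
force: [0.4, 0.8, -1.9]
grip_width: 0.0191
```

```bash
python3 -c "
from ov import *
ov(17)"
```

```text
24.45 [0.5167 0.208  0.1264] [ 0.35  0.78 -1.88] [0.006 0.03  0.004]
pred washer top [0.6445 0.2142 0.0936] [0.9988 0.0484 0.0038]
```

View pics/o17.png

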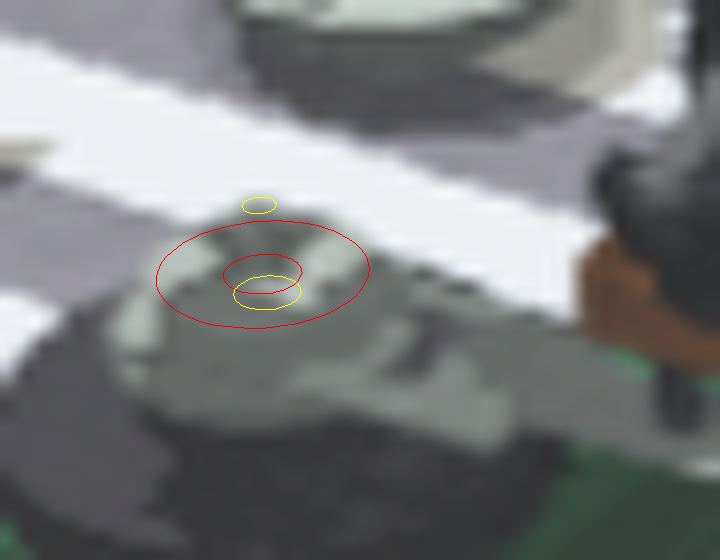

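arm_command --steps "0.001 0 0 0 0 0 0; 0.0005 0 0 0 0 0 0; 0 0 0 0 0 0 0; 0 0 0 0 0 0 0; 0 0 0 0 0 0 0; 0 0 0 0 0 0 0"

```text
t: 25.0
position: [0.5167, 0.208, 0.1249]
orientation: [-0.191, 1.567, -0.142]
force: [0.2, -0.2, -1.6]
grip_width: 0.0192
```

```bash
python3 -c "
from ov import *
ov(18)"
```

```text
25.0 [0.5167 0.208  0.1249] [ 0.18 -0.18 -1.57] [-0.046  0.03   0.005]
pred washer top [0.6446 0.2142 0.0922] [0.9988 0.0484 0.0039]
```

View pics/o18.png

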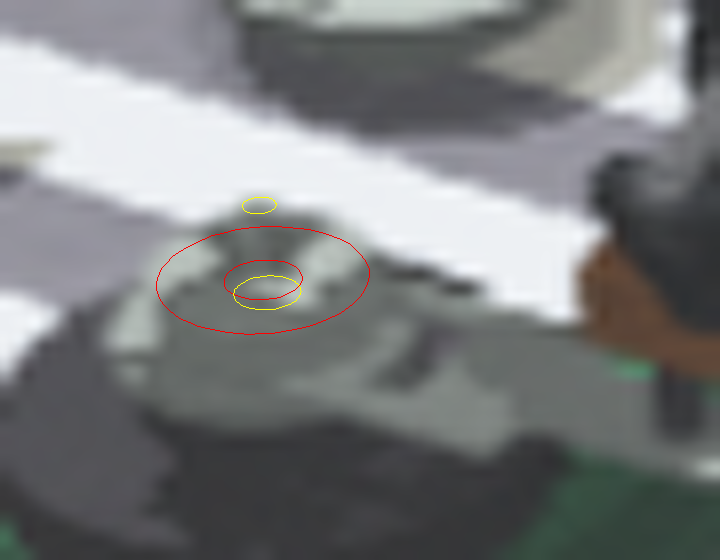

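View pics/z18.png

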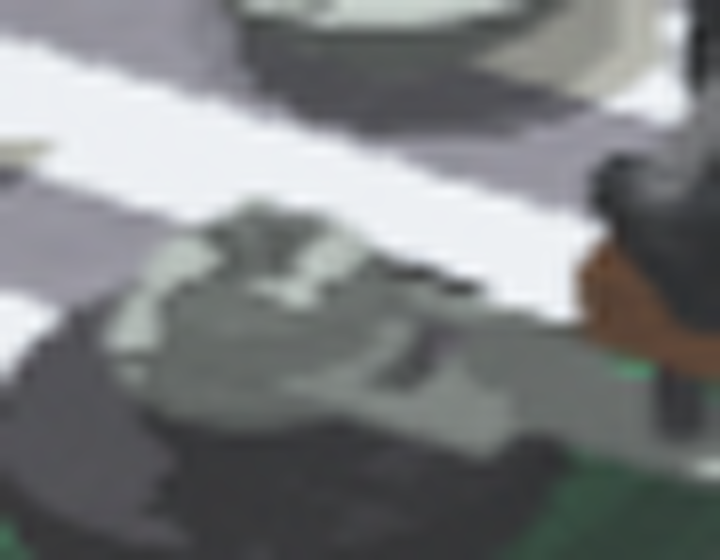

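arm_command --steps "0 0 -0.001 0 0 0 0; 0 0 -0.002 0 0 0 0; 0 0 -0.003 0 0 0 0; 0 0 -0.003 0 0 0 0; -0.0001 0 -0.003 0 0 0 0; 0 0 0 0 0 0 0"

```text
t: 25.55
position: [0.5041, 0.2074, 0.125]
orientation: [-0.247, 1.567, -0.199]
force: [-0.5, -1.0, -1.4]
grip_width: 0.0193
```

```bash
python3 -c "
from ov import *
ov(19)"
```

```text
25.55 [0.5041 0.2074 0.125 ] [-0.49 -1.01 -1.4 ] [0.007 0.065 0.02 ]
pred washer top [0.6319 0.2137 0.0923] [0.9988 0.0488 0.0037]
```

View pics/z19.png

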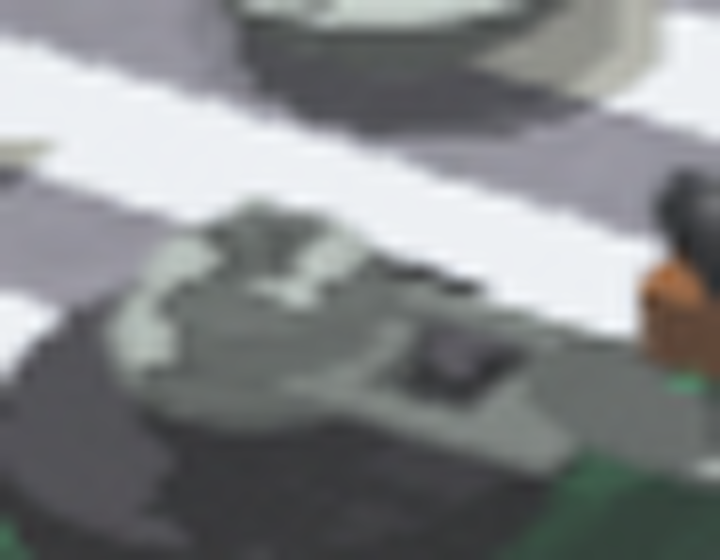

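arm_command --steps "0 0 -0.002 0 0 0 0; 0 0 -0.004 0 0 0 0; -0.0001 0 -0.004 0 0 0 0; 0 0 -0.004 0 0 0 0; 0 0 -0.005 0 0 0 0; 0 0 -0.005 0 0 0 0; -0.0001 0 -0.005 0 0 0 0; 0 0 -0.006 0 0 0 0; 0 0 -0.007 0 0 0 0; 0 0 -0.007 0 0 0 0; 0 0 -0.007 0 0 0 0; 0 0 -0.006 0 0 0 0"

```text
t: 26.6
position: [0.4419, 0.2044, 0.1249]
orientation: [-0.217, 1.567, -0.168]
force: [-0.1, -0.0, -2.7]
grip_width: 0.0191
```

```bash
python3 -c "
from ov import *
ov(20)
p,d=ctrl.camera('side');cv2.imwrite('pics/s20.png',p)
p,d=ctrl.camera('top');cv2.imwrite('pics/t20.png',p)
print(ctrl.sense()['joint_pos'])"
```

```text
26.6 [0.4419 0.2044 0.1249] [-0.13 -0.02 -2.7 ] [ 0.073  0.059 -0.007]
pred washer top [0.5698 0.2106 0.0922] [0.9988 0.0486 0.0039]
[ 0.13000261  0.45803897 -0.75370618  2.0427636   0.43952653  0.80038069
  0.73424151]
```

View pics/z20.png

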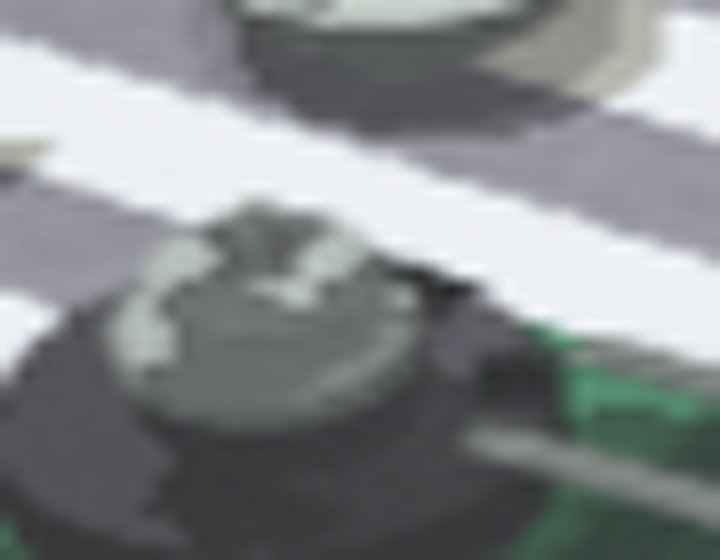

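View pics/t20.png

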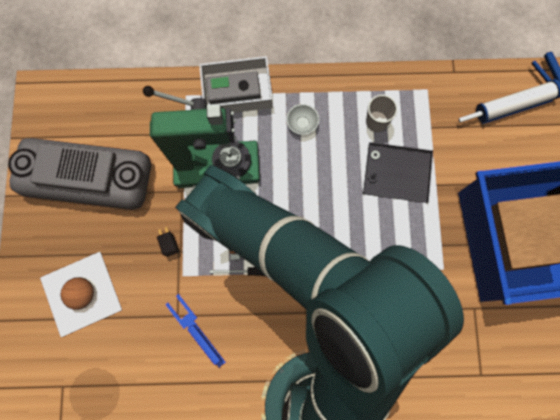

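```bash
python3 - <<'E'
from h import *
planS([[.425,.19,.135],[.43,.12,.135],[.47,.06,.12],[.50,.05,.08],[.50,.05,.050]],24,yaw=.05)
E
```

```text
-0.0013 -0.0011 -0.0024 -0 0 0 0; -0.0028 -0.0023 -0.0049 -0 0 0 0; -0.0037 -0.0039 -0.0067 -0 0 0 0; -0.0022 -0.0063 -0.0042 -0.0001 0 0 0; -0 -0.0102 -0.0003 -0.0001 0 0 0; -0 -0.0123 -0.0001 -0.0001 0 0 0; 0 -0.0135 0.0002 -0.0001 0 0 0; 0 -0.0137 0.0005 -0.0001 0 0 0; 0 -0.0131 0.0007 -0.0001 0 0 0; 0.0001 -0.0118 0.0012 -0.0001 0 0 0; 0.001 -0.0123 0.0036 -0.0001 0 0 0; 0.002 -0.0125 0.0059 -0.0001 0 0 0

0.0028 -0.0119 0.0073 -0.0001 0 0 0; 0.0034 -0.0103 0.008 -0.0001 0 0 0; 0.0038 -0.0077 0.0078 -0.0001 0 0 0; 0.0048 -0.0047 0.0074 -0.0001 0 0 0; 0.0082 -0.0039 0.0092 -0.0001 0 0 0; 0.0107 -0.0032 0.0091 -0.0001 0 0 0; 0.0118 -0.0019 0.0061 -0.0001 0 0 0; 0.0114 -0.0004 0.0011 -0.0001 0 0 0; 0.0097 0 0 -0.0001 0 0 0; 0.0077 0 -0 -0 0 0 0; 0.0053 0 -0.0001 -0 0 0 0; 0.0027 0 0 -0 0 0 0

end [0.49996356 0.04996521 0.04998919] [0.0118 0.0137 0.0092 0.0001 0.     0.     0.    ]
```

arm_command --steps "-0.0013 -0.0011 -0.0024 0 0 0 0; -0.0028 -0.0023 -0.0049 0 0 0 0; -0.0037 -0.0039 -0.0067 0 0 0 0; -0.0022 -0.0063 -0.0042 0 0 0 0; 0 -0.0102 -0.0003 0 0 0 0; 0 -0.0123 -0.0001 0 0 0 0; 0 -0.0135 0.0002 0 0 0 0; 0 -0.0137 0.0005 0 0 0 0; 0 -0.0131 0.0007 0 0 0 0; 0 -0.0118 0.0012 0 0 0 0; 0.001 -0.0123 0.0036 0 0 0 0; 0.002 -0.0125 0.0059 0 0 0 0"

```text
t: 27.75
position: [0.4416, 0.0895, 0.1321]
orientation: [-0.323, 1.566, -0.276]
force: [-0.4, 0.4, -2.1]
grip_width: 0.019
```

arm_command --steps "0.0028 -0.0119 0.0073 0 0.004 0 0; 0.0034 -0.0103 0.008 0 0 0 0; 0.0038 -0.0077 0.0078 0 0 0 0; 0.0048 -0.0047 0.0074 0 0 0 0; 0.0082 -0.0039 0.0092 0 0 0 0; 0.0107 -0.0032 0.0091 0 0 0 0; 0.0118 -0.0019 0.0061 0 0 0 0; 0.0114 -0.0004 0.0011 0 0 0 0; 0.0097 0 0 0 0 0 0; 0.0077 0 0 0 0 0 0; 0.004 0 0 0 0 0 0; 0 0 0 0 0 0 0"

```text
t: 28.75
position: [0.4992, 0.0502, 0.053]
orientation: [-2.697, 1.569, -2.648]
force: [-0.3, 0.0, -1.5]
grip_width: 0.0192
```

arm_command --steps "0.002 0 0 0 0 0 0; 0.002 0 0 0 0 0 0; 0 0 0 0 0 0 0"

```text
t: 29.0
position: [0.4999, 0.0499, 0.0498]
orientation: [-1.315, 1.57, -1.266]
force: [-1.1, -0.3, -3.1]
grip_width: 0.0193
```

Underside is about 8 mm up. I'll descend to contact.

arm_command --steps "0.002 0 0 0 0 0 0; 0.002 0 0 0 0 0 0; 0.002 0 0 0 0 0 0; 0.001 0 0 0 0 0 0; 0 0 0 0 0 0 0"

```text
t: 29.42
position: [0.4997, 0.0499, 0.0425]
orientation: [-2.143, 1.57, -2.094]
force: [0.4, 0.4, -2.3]
grip_width: 0.0192
```

arm_command --steps "0.001 0 0 0 0 0 0; 0 0 0 0 0 0 0; 0 0 0 0 0 0 0"

```text
t: 29.67
position: [0.4999, 0.0499, 0.0417]
orientation: [-1.592, 1.57, -1.544]
force: [0.2, -0.6, -2.3]
grip_width: 0.0191
```

arm_command --steps "0.0006 0 0 0 0 0 0; 0 0 0 0 0 0 0; 0 0 0 0 0 0 0"

```text
t: 29.92
position: [0.4999, 0.0499, 0.0417]
orientation: [-1.454, 1.57, -1.406]
force: [-5.2, -1.9, 15.5]
grip_width: 0.0193
```

arm_command --steps "0.0004 0 0 0 0 0 0; 0 0 0 0 0 0 0; 0 0 0 0 0 0 0"

```text
t: 30.17
position: [0.4999, 0.0499, 0.0416]
orientation: [-1.434, 1.569, -1.386]
force: [-10.3, -3.4, 26.3]
grip_width: 0.0189
```

arm_command --steps "-0.0008 0 0 0 0 0 0; 0 0 0 0 0 0 0; 0 0 0 0 0 0 35; 0 0 0 0 0 0 45; 0 0 0 0 0 0 60; 0 0 0 0 0 0 60; 0 0 0 0 0 0 60; 0 0 0 0 0 0 60"

```text
t: 30.83
position: [0.4998, 0.0499, 0.0415]
orientation: [-1.819, 1.57, -1.771]
force: [-0.3, 0.4, -1.2]
grip_width: 0.0513
```

arm_command --steps "-0.01 0 0 0 0 0 60; -0.015 0 0 0 0 0 60; -0.02 0 0 0 0 0 60; -0.03 0 0 0 0 0 60; -0.03 0 0 0 0 0 60; -0.03 0 0 0 0 0 60; -0.03 0 0 0 0 0 60; -0.02 0 0 0 0 0 60; 0 0 0 0 0 0 60; 0 0 0 0 0 0 60"

```text
t: 31.67
position: [0.5001, 0.05, 0.2278]
orientation: [-0.645, 1.568, -0.597]
force: [-0.1, -0.6, -0.1]
grip_width: 0.0515
```

```bash
python3 -c "
from ov import *
ov(21)
p,d=ctrl.camera('side');cv2.imwrite('pics/s21.png',p)
C,_=cloud('side',d)
p,d=ctrl.camera('wrist');cv2.imwrite('pics/w21.png',p);C,E=cloud('wrist',d)
b=(C[...,2]>.035)&(C[...,2]<.06)&(C[...,0]>.42)&(C[...,0]<.6)&(C[...,1]>.02)&(C[...,1]<.08)
H=C[b];c=H.mean(0);A=np.c_[H[:,:2]-c[:2],np.ones(len(H))];print('plane',np.linalg.lstsq(A,H[:,2],rcond=None)[0],len(H))
p,d=ctrl.camera('top');cv2.imwrite('pics/t21.png',p)
"
```

```text
31.6667 [0.5001 0.05   0.2278] [-0.12 -0.58 -0.08] [-0.072  0.005  0.005]
pred washer top [0.6279 0.0562 0.1949] [0.9988 0.0482 0.002 ]
plane [ 0.00010639 -0.00275689  0.04545935] 2785
```

View pics/s21.png

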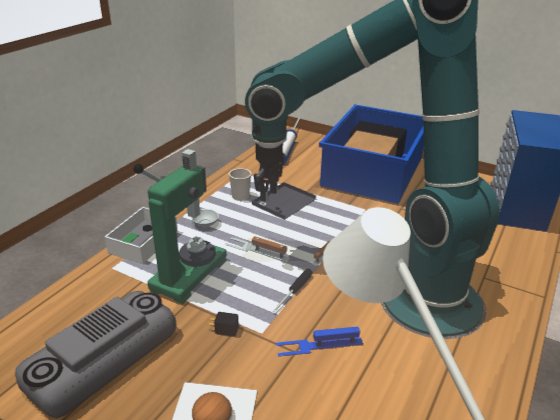

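View pics/w21.png

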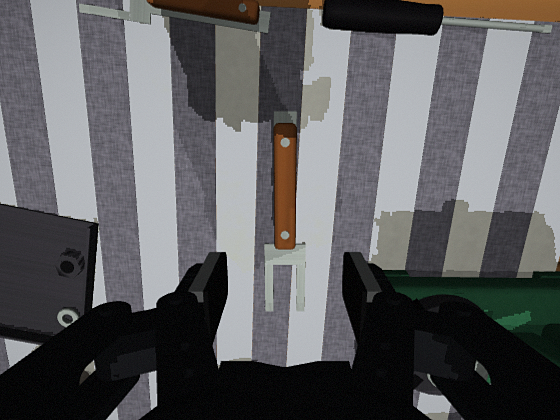

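View pics/z21.png

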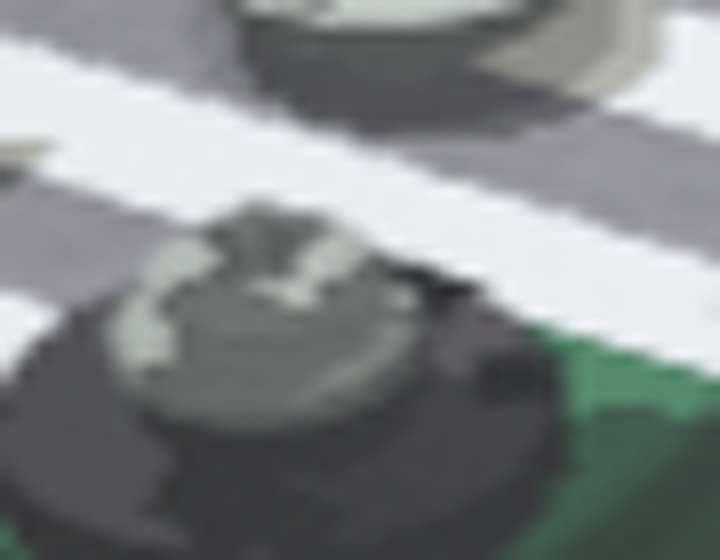

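```bash
python3 -c "
from h import *
print(ctrl.close_job())"
```

```text
the job is handed in; nothing more can be done
None
```

I handed the job in at about 32 s. The washer is on the die over the pilot pin, and the lifter is lying flat on the free bench. `close_job` gives no verdict, so whether it passed rests on my own checks.

**What I did**
- I took the larger wooden-handled lifter and slid its tips along the tray floor, pressing about 3–5 N. This rose to about 9 N as the tips reached the back wall, against the limit of 15 N.
- I lifted the washer level and carried it to the press. I lowered it over the pin in 1–2 mm steps.
- I felt it land from the drop in wrist moment and force. That put the land about 27 mm above the table, which agrees with the camera depth.
- I lowered the prongs about 2–3 mm more, drew them out with under about 1 N sideways, and laid the lifter down.

**Last checks**
- **Washer:** the side view shows it seated around the pin, and it did not move while the lifter was drawn out.
- **Lifter:** its handle is level to within about 0.003 rad, with its top at 45 mm (so its centre is at about 34 mm). It is clear of the press and tray.
- **Bystanders:** nothing looked moved in the pictures, but I did not measure them again at the end.

**What disagreed or went less well**
- The top and side cameras differed by about 2–5 mm on where the pin stands. I used a middle estimate, and the side view confirmed it as the washer went down.
- Setting the lifter down gave a brief 26 N push on the bench. I eased it off before opening the fingers.
- I could not measure the washer's exact distance from the pin's axis, and the cameras are too coarse to confirm the last millimetre. Seated flat around the pin, its clearance allows about 1 mm.

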